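# Seat the cover collar on the bent copper tube

### The job

The chrome cover collar has been left out near the open end of the hand-bent copper tube. Slide it along the tube, round both bends, up to the white service box, and press it fully home there so that it pushes the loose sealing bush in and its disc sits flush on the face of the box; then let go. Go by feel and ease the collar where it binds, for the soft tube and the box must never be loaded with more than 40 newtons, and leave the other things on the shelf alone.

Things in the scene. Friction and masses are not known exactly. Their poses are not given: they have to be found in the camera images.
- collar: Chrome pipe collar (escutcheon), about 90 g: disc 56 mm across, 5 mm thick, behind it a round neck 30 mm across, 18 mm long; 20 mm bore right through. Threaded on the 15 mm tube with 2.5 mm play all round; left alone it hangs 2.5 mm below the tube's axis and slides and spins freely. Origin: on the bore axis in the flat seating face; x: out of that face along the bore, towards the box; neck at -x.
- box: White-painted steel pipe service box, fixed on the shelf: 210 mm wide (y), 100 mm deep (x), top 126 mm above the shelf. Origin: on the shelf under the middle of its front face; x: level, INTO the box; z up. The collar is home when its seating face lies on the front face round the tube (collar at x = 0, y = 0 here).
- outlet (a point): Where the 15 mm copper tube leaves the box face, 90 mm up, on its axis; axes as the box. Tube level, firmly held there: 30 to 80 mm along -x (differs each time), a bend to +y, about 40 mm straight, a bend back to -x, about 105 mm to its open end. Hand-bent: centre-line radius about 40 mm, bends 90 degrees give or take 12; outer leg parallel to the first. Feel or see where the corners lie.
- bush (a joint): White plastic sealing bush round the tube at the box face, 33 mm across. Value: how far it has been pushed in, m; it starts 4 to 7 mm proud (0.003 to 0) and is flush with the face at 0.007. A push fit: slides in under about 7 N from the collar's disc and stays where it is pushed.
- tape: Bystander: roll of packing tape, 100 mm across, 48 mm high, lying flat. Origin under its centre.
- funnel: Bystander: small white plastic funnel standing mouth down, 104 mm across, 95 mm high. Origin under its centre.
- screwdriver: Bystander: chrome screwdriver 200 mm long lying on the shelf along its x axis.
- lamp: Bystander: battery lamp, 94 mm across, 190 mm high with its wire handle. Origin under its centre.
Not all that is in view belongs to the job. Of the things that look like the collar, the largest one is meant.

How it is judged:
By the outcome, as a careful person would: the job done as asked, in the order asked, and still so for the second after the job is handed in, with the robot touching nothing.
It also fails if it takes over 72 s, if anything falls off the work surface, if the arm or the gripper's body presses on something with over 40 N, if the wrist force passes 120 N, or if a joint passes its speed limit or range.

### The arm

A 7-joint arm with a two-finger parallel gripper is mounted at the origin on the work surface. World frame = base frame: x ahead of the robot, y to its left, z up, the work surface at z = 0. Lengths are in m, angles in rad, forces in N, time in s.
With the tool pointing down it reaches from about 0.425 to 0.925 m from the base axis. Payload 6.8 kg.
Tool frame: the origin (TCP) lies at the very end of the fingers, on their centre line; the grasp point (between the pads) lies 19 mm behind it; z points along the fingers, x is the direction in which the jaws open and shut, and the axes are right-handed (so a half turn about z gives the same grasp; the last joint's range is limited). The gripper opens to 85 mm and grips with 20 to 120 N. Pads are 22 mm wide; open, the fingers measure 114 mm over their backs; the gripper's body (76 mm by 85 mm) begins 54 mm behind the grasp point. The pads swing forward as they close: fully open they stand 13 mm farther back than shut.
Start: joints at [-1.433, 0.477, 0.022, 1.555, -0.011, 1.109, -0.083], TCP at [0.164, 0.655, 0.231] pointing down, gripper open.
Joint ranges: [-2.96, 2.96], [-0.34, 2.1], [-1.41, 1.46], [0.24, 2.44], [-1.37, 4.51], [0.17, 1.92], [-2.96, 2.96]. Speed limits (rad/s): [2.39, 2.39, 3.14, 3.14, 3.14, 3.14, 3.14].

### API

Orientations are given as a unit quaternion [w, x, y, z].
In Python, from station import get_obs, read_camera, calibration, hand_in, recognise, outline_of, place_of gives the robot as it stands.
- The arm moves only by the tool move_arm, never from a script. Its argument "steps" is a list of rows, each an object with "fingers": the finger opening in mm, from 0 to 85.4; "translation": the shift along the world's x, y, z in mm, a list of three; "turn": the turn about the world's z in rad. In form: [{"fingers": fingers, "translation": [dx, dy, dz], "turn": turn}, ...]. A call has 1 to 10 rows; each row shifts and turns the commanded pose from where the row before left it; what a row does not reach is not made up. A row lasts 1/8 s, in which the tool goes at most 62.5 mm and 10.7 degrees, less where a joint would pass 70% of its speed; a pose out of reach is approached as far as the arm can. A call with a gripper value outside its range is refused whole. The fingers move at their own pace and stop on an object; "newtons" is the grip in N (left out, the last holds). Time passes only in rows, so rows that do not move let the fingers close. It gives the time, the measured TCP pose, the force and the opening at its end, in the units of the state.
- get_obs(): the state, without advancing time (a new reading comes with each control period).
- read_camera(name): name is "scene" or "top" or "wrist"; returns the picture (480x640x3 uint8, blue, green, red); there is no depth.
- calibration(name): a dict with "camera_matrix" (3x3 intrinsics, pixels), "k1" (the pictures are not rectified: a ray, as slopes to the right and down, at radius r is drawn at 1 + k1 r^2 times it, then the intrinsics apply), "rvec" (rotation vector, rad) and "tvec" (3), from world to camera coordinates, as OpenCV has them. Camera axes: x right, y down, z forward; pixel columns grow to the right and rows downward; lengths in m; the calibration is good to about 2 mm. A picture is of the moment at which its call begins: read the wrist's pose just before it. calibration takes no time and is no camera call; for the wrist camera it gives the pose at the moment of the call.
- hand_in(): hands the job in, once; it reports no verdict.
Trained networks look in the newest picture that a camera, given by its name, has taken for a name from the list of things; names that differ only in an ending like _2 or _b are one class to them, and where a whole thing is asked for, a point or a joint stands for the part that bears it (a point fixed in the world has none). Each returns a list of dicts, best first, with "conf" (0 to 1); they miss things now and then, are a little off and sometimes report something else, mostly with a low value. They report only what shows in the picture. A call takes as long as a camera call. They do not tell look-alikes from the thing itself.
- recognise(camera, name): "xy" ([column, row] in pixels, amid what is visible of it).
- outline_of(camera, name): "mask" (480x640 bool, what is visible of it) and "xy" ([column, row] in pixels, amid what is visible of it).
- place_of(camera, name): "xy" ([column, row] in pixels: a listed point, or the origin of a listed thing).
The state is a dict: "t": time; "q": joint angles; "joint_vel": joint speeds; "joint_torque": joint torques, N m; "eef_pos": TCP position; "tool_rot": TCP orientation; "contact_force": force on the tool from outside, world axes, zero at the start; "torque": the same for the moment, N m; "gripper_width": opening from 0.0 (shut) to 1.0 (fully open).
Only numpy, scipy, OpenCV 4.12 (cv2) and the standard library are available. Lean on these libraries where they do the work, as an engineer would, in place of code of your own. Each camera call takes 0.05 s, during which the arm holds its last target.

## Working session

There is one attempt and no reset: what is moved stays moved. The work goes in short steps, Python scripts to look and compute and a tool call to move; the robot and the scene stay as the last step left them, time stands still between calls to the robot, and variables do not carry over. Pictures are saved under pics/ and viewed, and the job is handed in when it is done.

Besides the shell and the picture viewer there is one more tool, called by a JSON object that holds its "api" and its "payload". move_arm: Moves the arm, as the interface text tells. Its arguments: {"type":"object","properties":{"steps":{"type":"array"},"newtons":{"type":"number"}},"required":["steps"]}

```bash
mkdir -p pics; ls; python3 - <<'E'
from station import *
import cv2
o=get_obs();print(o)
for c in ["scene","top","wrist"]:
    im=read_camera(c);cv2.imwrite(f"pics/a_{c}.png",im)
    k=calibration(c);print(c,k)
E
```

```text
pics
{'t': 0.0, 'q': array([-1.43310263,  0.47785409,  0.02232818,  1.55644191, -0.01151296,
        1.10933317, -0.08311477]), 'joint_vel': array([ 1.90960072e-03, -4.55334313e-04,  5.26209477e-05,  1.32357008e-03,
       -1.56942436e-04, -2.42328330e-03, -3.62681255e-04]), 'joint_torque': array([-1.83826487e-03, -5.96409345e+01,  1.60682950e+00, -2.81213951e+01,
        1.24551091e-02,  8.75659345e-03, -3.69498377e-05]), 'eef_pos': array([0.16410329, 0.65412713, 0.23029334]), 'tool_rot': array([ 6.35818605e-04,  7.88452294e-01,  6.15095171e-01, -7.11657281e-04]), 'contact_force': array([-0.19026489,  0.05624112, -0.14149776]), 'torque': array([ 0.01967022,  0.00967984, -0.00376755]), 'gripper_width': 1.0010503858618118}
scene {'camera_matrix': array([[454.75046048,   0.        , 312.08888861],
       [  0.        , 454.75046048, 241.10191109],
       [  0.        ,   0.        ,   1.        ]]), 'k1': -0.04117754505876096, 'rvec': array([ 0.75912867,  2.54148303, -1.20220302]), 'tvec': array([ 0.51400067, -0.05770219,  1.14039673])}
top {'camera_matrix': array([[441.8723176 ,   0.        , 315.02951094],
       [  0.        , 441.8723176 , 233.21199321],
       [  0.        ,   0.        ,   1.        ]]), 'k1': -0.04119717393235686, 'rvec': array([ 2.10626474, -2.155708  ,  0.17821487]), 'tvec': array([-0.08789492,  0.58236877,  1.03417721])}
wrist {'camera_matrix': array([[413.45803363,   0.        , 326.31221735],
       [  0.        , 413.45803363, 237.21852999],
       [  0.        ,   0.        ,   1.        ]]), 'k1': -0.0472523559638928, 'rvec': array([-2.28632781, -1.78396334, -0.26077019]), 'tvec': array([-0.67554903, -0.03905422,  0.37862172])}
```

View pics/a_scene.png

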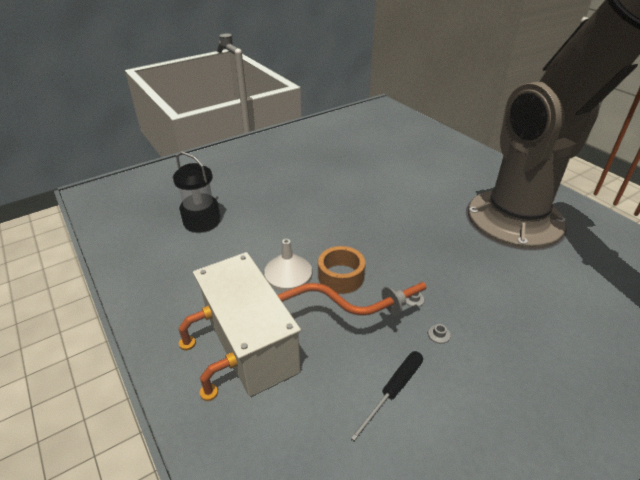

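View pics/a_top.png

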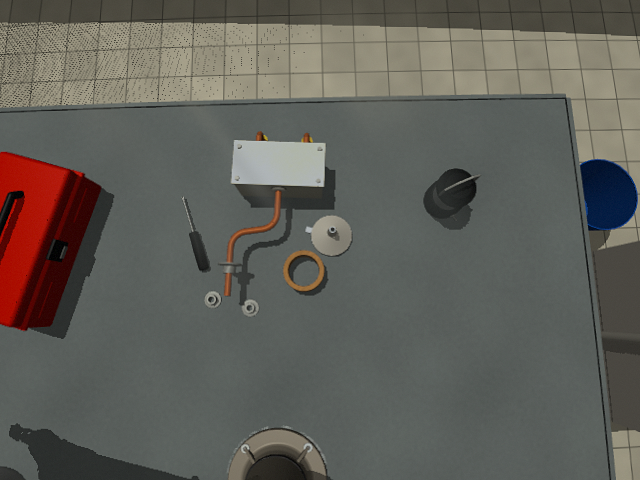

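View pics/a_wrist.png

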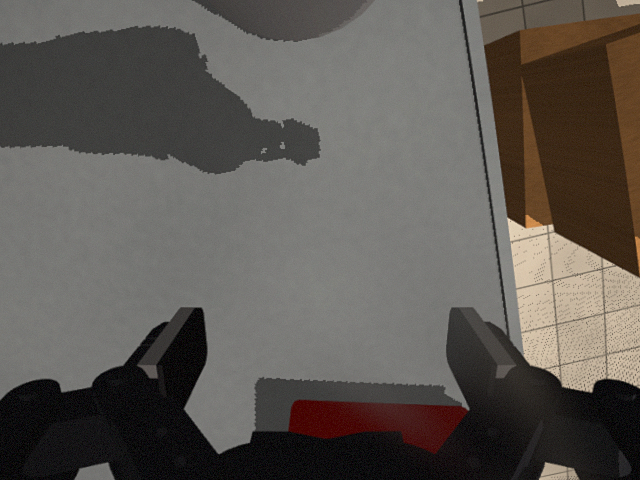

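```bash
cat > h.py <<'E'
import numpy as np, cv2
from station import *
def unproj(c,uv,z,k=None):
    k=k or calibration(c); K=k["camera_matrix"]; f=K[0,0]
    d=(np.atleast_2d(uv)-K[:2,2])/f
    p=d.copy()
    for _ in range(20): p=d/(1+k["k1"]*(p**2).sum(1,keepdims=True))
    R=cv2.Rodrigues(k["rvec"])[0]; C=-R.T@k["tvec"]
    r=np.c_[p,np.ones(len(p))]@R
    return C+r*((z-C[2])/r[:,2])[:,None]
def proj(c,P,k=None):
    k=k or calibration(c); K=k["camera_matrix"]
    R=cv2.Rodrigues(k["rvec"])[0]; q=np.atleast_2d(P)@R.T+k["tvec"]
    s=q[:,:2]/q[:,2:]; s=s*(1+k["k1"]*(s**2).sum(1,keepdims=True))
    return s*K[0,0]+K[:2,2]
E
python3 - <<'E'
from h import *
im=read_camera("top");cv2.imwrite("pics/b_crop.png",cv2.resize(im[120:330,160:370],None,fx=2.8,fy=2.8,interpolation=cv2.INTER_CUBIC))
for n,z in [("collar",.09),("box",0),("outlet",.09),("bush",.09),("tape",0),("funnel",0),("screwdriver",0.01),("lamp",0)]:
    for d in place_of("top",n)[:4]:
        print(n,round(d["conf"],2),np.round(d["xy"],1),np.round(unproj("top",d["xy"],z)[0],4))
hsv=cv2.cvtColor(im,cv2.COLOR_BGR2HSV)
m=((hsv[...,0]<18)&(hsv[...,1]>110)&(hsv[...,2]>70)).astype(np.uint8)
m[:, :222]=0;m[:,284:]=0;m[:187]=0;m[300:]=0
n,l,s,c=cv2.connectedComponentsWithStats(m);print(s)
for r in range(187,300,3):
    x=np.where(m[r])[0]
    if len(x): print(r,x.min(),x.max(),len(x),np.round(unproj("top",[x.mean(),r],.09)[0,:2],4))
E
```

```text
collar 0.66 [211.4 297.6] [0.4279 0.1415 0.09  ]
collar 0.55 [281.8 195.6] [ 0.6665 -0.0239  0.09  ]
collar 0.52 [227.1 261.4] [0.5112 0.1058 0.09  ]
collar 0.46 [249.2 308.2] [0.4019 0.0538 0.09  ]
box 0.81 [281.6 198.9] [ 0.6813 -0.0164  0.    ]
outlet 0.66 [275.  184.2] [ 0.6952 -0.0078  0.09  ]Traceback (most recent call last):
  File "<stdin>", line 4, in <module>
ValueError: it knows: box, collar, funnel, lamp, outlet, screwdriver, tape
```

View pics/b_crop.png

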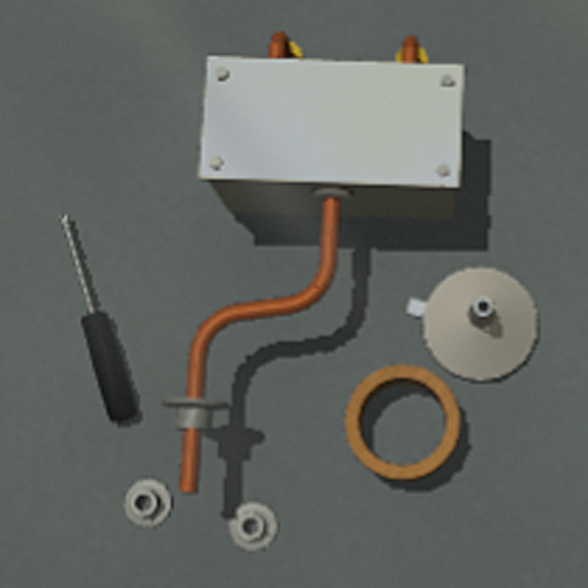

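The picture shows three look-alikes, at top pixels (229,266) on the tube, and (213,299) and (250,308) loose on the shelf. The largest is the one threaded on the tube, with its disc towards the box and its neck towards the open end.

```bash
python3 - <<'E'
from h import *
im=read_camera("top")
for n,z in [("outlet",.09),("tape",0),("funnel",0),("screwdriver",0.01)]:
    for d in place_of("top",n)[:1]:
        print(n,round(d["conf"],2),np.round(d["xy"],1),np.round(unproj("top",d["xy"],z)[0],4))
for d in outline_of("top","collar"):
    ys,xs=np.where(d["mask"]); print(d["conf"],d["xy"],xs.min(),xs.max(),ys.min(),ys.max(),len(xs))
hsv=cv2.cvtColor(im,cv2.COLOR_BGR2HSV)
m=((hsv[...,0]<18)&(hsv[...,1]>110)&(hsv[...,2]>60)).astype(np.uint8)
m[:, :222]=0;m[:,284:]=0;m[:187]=0;m[300:]=0
for r in range(187,300,3):
    x=np.where(m[r])[0]
    if len(x): print(r,x.min(),x.max(),len(x),np.round(unproj("top",[x.mean(),r],.09)[0,:2],4))
for cc in range(234,276,3):
    y=np.where(m[:,cc])[0]
    if len(y): print('c',cc,y.min(),y.max(),len(y),np.round(unproj("top",[cc,y.mean()],.09)[0,:2],4))
# box top corners (top z .126) front edge
c=np.array([[201,179],[459,187],[208,56],[465,65]])/2.8+[160,120]
P=unproj("top",c,.126);print(np.round(P,4)); d=P[1]-P[0];print(np.linalg.norm(d),np.degrees(np.arctan2(-d[0],-d[1])) )
E
```

```text
outlet 0.7 [301.5 275.3] [ 0.4748 -0.0678  0.09  ]
tape 0.65 [305.  272.8] [ 0.4877 -0.0737  0.    ]
funnel 0.65 [328.6 232.6] [ 0.5894 -0.1362  0.    ]
screwdriver 0.72 [194.3 234.1] [0.5919 0.2069 0.01  ]
0.67 [214.3, 297.3] 205 221 292 307 219
0.67 [273.0, 171.2] 225 325 131 295 6072
0.53 [246.6, 309.9] 242 258 300 316 223
0.52 [230.7, 264.9] 220 240 262 273 160
190 277 278 2 [ 0.6806 -0.0137]
193 275 280 6 [ 0.6732 -0.0136]
196 275 280 6 [ 0.6658 -0.0136]
199 275 280 6 [ 0.6584 -0.0135]
202 275 280 6 [ 0.651  -0.0135]
205 275 279 5 [ 0.6437 -0.0122]
208 275 279 5 [ 0.6363 -0.0122]
211 275 279 5 [ 0.629  -0.0121]
214 274 279 6 [ 0.6217 -0.0109]
217 273 278 6 [ 0.6145 -0.0084]
220 272 277 6 [ 0.6073 -0.006 ]
223 269 275 7 [ 0.6002 -0.    ]
226 260 273 14 [0.5932 0.0131]
229 241 269 29 [0.5867 0.0404]
232 236 257 22 [0.5799 0.0605]
235 232 241 10 [0.5733 0.0842]
238 230 236 7 [0.5663 0.0924]
241 229 234 6 [0.5592 0.0959]
244 228 233 6 [0.5521 0.0982]
247 228 232 5 [0.545  0.0993]
250 227 232 6 [0.5379 0.1004]
253 227 232 6 [0.5308 0.1003]
256 227 231 5 [0.5238 0.1014]
259 227 231 5 
[... 154 characters left out ...]
538 0.1043]
289 225 229 5 [0.4469 0.1054]
292 224 229 6 [0.44   0.1065]
295 224 229 6 [0.4332 0.1065]
c 234 233 242 10 [0.5675 0.09  ]
c 237 231 237 7 [0.5757 0.083 ]
c 240 230 235 6 [0.5791 0.0759]
c 243 229 234 6 [0.5813 0.0688]
c 246 228 233 6 [0.5836 0.0617]
c 249 228 233 6 [0.5834 0.0546]
c 252 227 232 6 [0.5856 0.0475]
c 255 227 232 6 [0.5855 0.0404]
c 258 227 231 5 [0.5865 0.0332]
c 261 226 231 6 [0.5875 0.0261]
c 264 226 231 6 [0.5874 0.019 ]
c 267 224 230 7 [0.5908 0.0119]
c 270 222 228 7 [0.5955 0.0048]
c 273 217 226 10 [ 0.6037 -0.0024]
[[ 0.688   0.0896  0.126 ]
 [ 0.6757 -0.1246  0.126 ]
 [ 0.7958  0.0849  0.126 ]
 [ 0.7821 -0.1325  0.126 ]]
0.21454218636087918 3.268209993446563
```

```bash
python3 - <<'E'
from h import *
k=calibration("wrist");R=cv2.Rodrigues(k["rvec"])[0];C=-R.T@k["tvec"];o=get_obs()
from scipy.spatial.transform import Rotation as Ro
q=o["tool_rot"];T=Ro.from_quat([q[1],q[2],q[3],q[0]]).as_matrix()
print(T.round(3),"cam in tool",(T.T@(C-o["eef_pos"])).round(4)); print("camaxes in tool\n",(T.T@R.T).round(3)); print(R.T.round(3))
E
```

```text
[[ 0.243  0.97   0.   ]
 [ 0.97  -0.243  0.   ]
 [ 0.    -0.    -1.   ]] cam in tool [ 0.0011 -0.0714 -0.1428]
camaxes in tool
 [[ 1.    -0.     0.001]
 [-0.     0.958  0.287]
 [-0.001 -0.287  0.958]]
[[ 0.243  0.929  0.279]
 [ 0.97  -0.233 -0.069]
 [ 0.001  0.287 -0.958]]
```

{"api": "move_arm", "payload": {"steps": [{"fingers":85,"translation":[10,-40,30],"turn":0},{"fingers":85,"translation":[15,-50,30],"turn":0.05},{"fingers":85,"translation":[20,-55,20],"turn":0.05},{"fingers":85,"translation":[25,-50,0],"turn":0.05},{"fingers":85,"translation":[30,-50,0],"turn":0.04},{"fingers":85,"translation":[30,-50,0],"turn":0},{"fingers":85,"translation":[30,-50,0],"turn":0},{"fingers":85,"translation":[30,-50,0],"turn":0},{"fingers":85,"translation":[30,-50,0],"turn":0},{"fingers":85,"translation":[30,-50,0],"turn":0}]}}

```text
t: 1.9
eef_pos: [0.415, 0.158, 0.3118]
tool_rot: [-0.0, 0.727, 0.687, 0.001]
contact_force: [0.8, 0.5, 0.1]
gripper_width: 0.995
```

{"api": "move_arm", "payload": {"steps": [{"fingers":85,"translation":[10,-50,0],"turn":0},{"fingers":85,"translation":[0,-50,-5],"turn":0},{"fingers":85,"translation":[0,0,0],"turn":0},{"fingers":85,"translation":[0,0,0],"turn":0}]}}

```text
t: 2.4
eef_pos: [0.4243, 0.0603, 0.3066]
tool_rot: [-0.0, 0.727, 0.687, 0.0]
contact_force: [0.1, -0.1, 0.7]
gripper_width: 0.995
```

```bash
python3 - <<'E'
from h import *
import pickle
o=get_obs();k=calibration("wrist");im=read_camera("wrist");cv2.imwrite("pics/c_wrist.png",im);pickle.dump((o,k,im),open("c.pkl","wb"));print(o["eef_pos"],o["contact_force"])
for n,z in [("collar",.0875),("outlet",.09),("box",0)]:
    for d in place_of("wrist",n)[:4]:
        print(n,round(d["conf"],2),np.round(d["xy"],1),np.round(unproj("wrist",d["xy"],z,k)[0],4))
E
```

```text
[0.4242775  0.0603029  0.30655161] [ 0.09904076 -0.13886525  0.65525594]
collar 0.93 [374.9 284.9] [0.5114 0.1027 0.0875]
collar 0.67 [328.4 165.6] [0.3968 0.0648 0.0875]
collar 0.64 [419.2 181.7] [0.4152 0.1439 0.0875]
outlet 0.74 [268.9 443.5] [ 0.6905 -0.0157  0.09  ]
box 0.68 [274.  386.3] [ 0.6834 -0.0201  0.    ]
```

View pics/c_wrist.png

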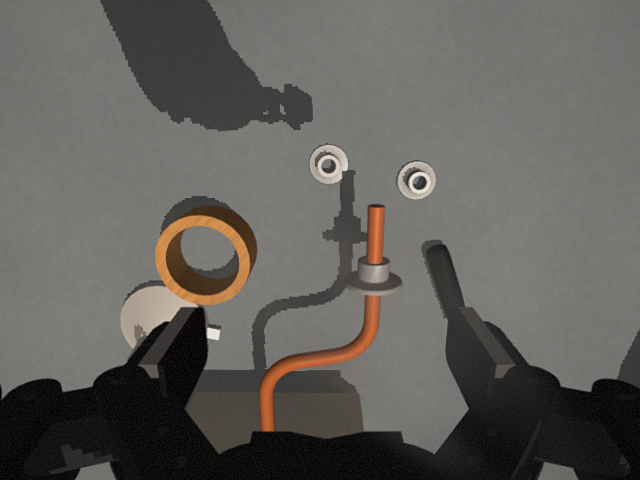

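```bash
cat > fit.py <<'E'
from h import *
import pickle
from scipy.optimize import least_squares
from scipy.spatial import cKDTree
def path(p,ds=.0005):
    # p: x0,y0 (open end on axis line), th, Lo, phi1, Lm, phi2, R1,R2
    y0,th,Lo,f1,Lm,f2,R1,R2=p
    x=.42;y=y0
    pts=[];h=th
    segs=[(Lo,0),(R1*f1,-1/R1),(Lm,0),(R2*f2,1/R2),(.12,0)]
    out=[]
    for L,k in segs:
        n=max(int(round(L/ds)),1);d=L/n
        for i in range(n):
            hm=h+k*d/2
            out.append((x,y,h,k)); x+=d*np.cos(hm);y+=d*np.sin(hm);h+=k*d
    return np.array(out)
def fit(P,p0,free=True):
    P=P[:,:2]
    def res(p):
        p=np.array(p); q=path(p); t=cKDTree(q[:,:2]);d,i=t.query(P)
        n=np.c_[-np.sin(q[i,2]),np.cos(q[i,2])]
        r=((P-q[i,:2])*n).sum(1)
        return np.r_[r*1000,(p[6:]-.04)/.003*3,(p[5]-p[3])/.02*3]
    s=least_squares(res,p0,diff_step=1e-3,loss='linear')
    return s
p0=[.107,-.056,.11,1.37,.04,1.37,.04,.04]
def mask(im):
    hsv=cv2.cvtColor(im,cv2.COLOR_BGR2HSV)
    return ((hsv[...,0]<14)&(hsv[...,1]>150)&(hsv[...,2]>60)).astype(np.uint8)
E
python3 - <<'E'
from fit import *
o,k,im=pickle.load(open("c.pkl","rb"))
m=mask(im);m[:200]=0;m[:,:255]=0;m[:,390:]=0
n,l,s,c=cv2.connectedComponentsWithStats(m);print(s)
m=np.isin(l,[i for i in range(1,n) if s[i,4]>150]).astype(np.uint8)
P=[]
v,u=np.where(m);P=unproj("wrist",np.c_[u,v].astype(float),.09,k)
print(P.min(0),P.max(0))
s=fit(P,p0);print(s.x.round(4),np.sqrt(np.mean(s.fun**2)))
np.save("p.npy",s.x)
q=path(s.x)
big=im.copy()
for a in proj("wrist",np.c_[q[:,:2],np.full(len(q),.09)],k): cv2.circle(big,(int(round(a[0])),int(round(a[1]))),0,(255,255,0),-1)
cv2.imwrite("pics/c_fit.png",cv2.resize(big[190:450,220:420],None,fx=2.2,fy=2.2,interpolation=cv2.INTER_NEAREST))
# top check
it=read_camera("top");mt=mask(it);mt[:, :222]=0;mt[:,284:]=0;mt[:190]=0;mt[300:]=0
v,u=np.where(mt);Pt=unproj("top",np.c_[u,v].astype(float),.09)
st=fit(Pt,p0);print("top",st.x.round(4),np.sqrt(np.mean(st.fun**2)))
for r in q[::40]: print(r.round(4))
# legs widths
for r in (215,245,305,320): 
  x=np.where(m[r])[0];a=unproj("wrist",[[x.min()-.5,r],[x.max()+.5,r]],.09,k);print(r,len(x),a.round(4).tolist())
E
```

```text
[[     0      0    640    480 303713]
 [   367    207     17     57    826]
 [   255    246      1      1      1]
 [   255    249      1      1      1]
 [   255    253      1      3      3]
 [   366    296      1      2      2]
 [   259    296    120    136   2654]]
[ 0.43503884 -0.02232317  0.09      ] [0.67393019 0.11126054 0.09      ]
[ 0.1059 -0.0574  0.1255  1.4577  0.0329  1.4568  0.045   0.038 ] 4.0061310280286735
top [ 0.1082 -0.07    0.1262  1.3931  0.04    1.3736  0.0399  0.0385] 3.327892947771842
[ 0.42    0.1059 -0.0574  0.    ]
[ 0.44    0.1048 -0.0574  0.    ]
[ 0.4599  0.1036 -0.0574  0.    ]
[ 0.4799  0.1025 -0.0574  0.    ]
[ 0.4999  0.1013 -0.0574  0.    ]
[ 0.5198  0.1002 -0.0574  0.    ]
[ 0.5398  0.099  -0.0574  0.    ]
[  0.5594   0.0956  -0.3801 -22.2138]
[  0.5758   0.0843  -0.8252 -22.2138]
[  0.5857   0.0671  -1.2703 -22.2138]
[ 0.5881  0.0473 -1.5151  0.    ]
[ 0.5892  0.0274 -1.5151  0.    ]
[ 5.93600e-01  8.10000e-03 -1.09510e+00  2.62913e+01]
[ 6.06900e-01 -6.50000e-03 -5.70200e-01  2.62913e+01]
[ 0.6257 -0.0125 -0.0583  0.    ]
[ 0.6457 -0.0137 -0.0583  0.    ]
[ 0.6657 -0.0148 -0.0583  0.    ]
[ 0.6856 -0.016  -0.0583  0.    ]
[ 0.7056 -0.0172 -0.0583  0.    ]
[ 0.7256 -0.0183 -0.0583  0.    ]
215 15 [[0.4423, 0.0982, 0.09], [0.4431, 0.1116, 0.09]]
245 14 [[0.4704, 0.0965, 0.09], [0.4711, 0.1093, 0.09]]
305 12 [[0.5306, 0.093, 0.09], [0.5313, 0.1055, 0.09]]
320 14 [[0.5465, 0.0916, 0.09], [0.5473, 0.1052, 0.09]]
```

View pics/c_fit.png

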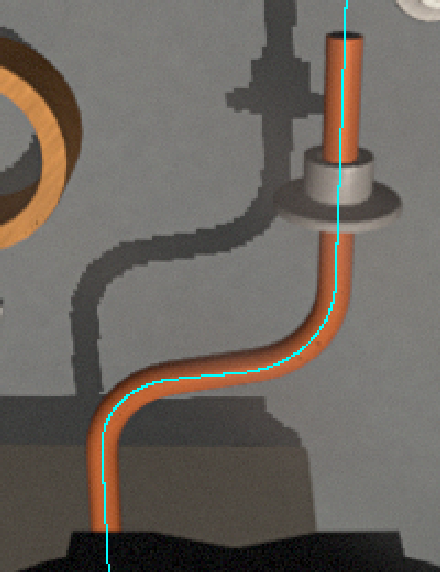

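```bash
python3 - <<'E'
from fit import *
o,k,im=pickle.load(open("c.pkl","rb"))
hsv=cv2.cvtColor(im,cv2.COLOR_BGR2HSV)
for c in (285,320,345): print([tuple(int(t) for t in hsv[r,c]) for r in range(340,380,2)])
def mask2(im):
    hsv=cv2.cvtColor(im,cv2.COLOR_BGR2HSV)
    return ((hsv[...,0]<16)&(hsv[...,1]>95)&(hsv[...,2]>30)).astype(np.uint8)
def fit2(P):
    P=P[:,:2]
    ex=lambda a:[a[0],a[1],a[2],a[3],a[4],a[3],a[5],a[5]]
    def res(a):
        q=path(ex(a)); d,i=cKDTree(q[:,:2]).query(P)
        n=np.c_[-np.sin(q[i,2]),np.cos(q[i,2])]
        return np.r_[((P-q[i,:2])*n).sum(1)*1000,(a[5]-.04)/.001*10]
    s=least_squares(res,[.107,-.056,.125,1.4,.04,.04],diff_step=1e-3); return ex(s.x),np.sqrt(np.mean(s.fun**2))
for name,mm in (("w",mask),("w2",mask2)):
    m=mm(im);m[:200]=0;m[:,:256]=0;m[:,390:]=0
    n,l,s,c=cv2.connectedComponentsWithStats(m)
    m=np.isin(l,[i for i in range(1,n) if s[i,4]>150]).astype(np.uint8);m[258:300]=0
    v,u=np.where(m);P=unproj("wrist",np.c_[u,v].astype(float),.09,k)
    p,e=fit2(P);print(name,len(P),np.round(p,4),e)
    if name=="w2": np.save("p.npy",p)
    q=path(p);big=im.copy();print(q[np.argmin(abs(q[:,0]-.68)),:2])
    for off,col in((0,(255,255,0)),(.0075,(0,255,0)),(-.0075,(0,255,0))):
      for a in proj("wrist",np.c_[q[:,0]-np.sin(q[:,2])*off,q[:,1]+np.cos(q[:,2])*off,np.full(len(q),.09)],k): cv2.circle(big,(int(round(a[0])),int(round(a[1]))),0,col,-1)
    cv2.imwrite(f"pics/d_{name}.png",cv2.resize(big[190:450,220:420],None,fx=2.2,fy=2.2,interpolation=cv2.INTER_NEAREST))
it=read_camera("top");mt=mask2(it);mt[:, :222]=0;mt[:,284:]=0;mt[:190]=0;mt[300:]=0;mt[257:276]=0
v,u=np.where(mt);Pt=unproj("top",np.c_[u,v].astype(float),.09)
p,e=fit2(Pt);print("top",np.round(p,4),e);q=path(p);print(q[np.argmin(abs(q[:,0]-.68)),:2])
np.save("pt.npy",p)
E
```

```text
[(25, 13, 118), (21, 15, 119), (17, 15, 122), (15, 13, 118), (15, 9, 119), (48, 10, 122), (15, 9, 117), (30, 7, 116), (10, 7, 112), (10, 165, 74), (7, 171, 106), (10, 175, 137), (10, 181, 159), (10, 178, 183), (11, 190, 192), (10, 187, 195), (10, 196, 185), (5, 64, 76), (60, 4, 58), (30, 8, 62)]
[(30, 11, 120), (15, 13, 121), (19, 17, 121), (30, 13, 114), (21, 15, 119), (12, 49, 94), (9, 126, 85), (9, 145, 120), (10, 156, 139), (10, 171, 172), (9, 170, 205), (9, 168, 188), (9, 173, 181), (12, 31, 122), (15, 9, 118), (13, 24, 75), (12, 17, 73), (20, 30, 76), (10, 12, 64), (20, 23, 66)]
[(23, 9, 120), (20, 12, 123), (18, 11, 112), (6, 141, 74), (8, 153, 102), (9, 151, 130), (9, 163, 150), (9, 166, 181), (10, 164, 200), (10, 174, 186), (9, 170, 177), (0, 11, 120), (8, 8, 121), (19, 17, 118), (13, 15, 118), (18, 11, 116), (30, 2, 115), (15, 17, 118), (13, 19, 122), (15, 21, 122)]
w 3358 [ 0.1061 -0.0627  0.1292  1.4343  0.0365  1.4343  0.0402  0.0402] 4.041455509536877
[ 0.68008909 -0.01601957]
w2 3818 [ 0.106  -0.06    0.1279  1.4151  0.0391  1.4151  0.0399  0.0399] 4.5114107356730155
[ 0.6799438  -0.01588441]
top [ 0.1048 -0.0421  0.125   1.4184  0.0405  1.4184  0.04    0.04  ] 4.094113525826991
[ 0.6799228  -0.01421959]
```

View pics/d_w2.png

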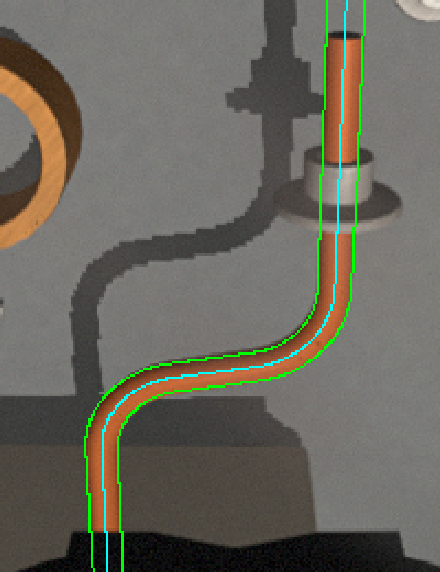

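```bash
python3 - <<'E'
from h import *
import pickle
o,k,im=pickle.load(open("c.pkl","rb"))
cv2.imwrite("pics/e.png",cv2.resize(im[250:305,335:415],None,fx=8,fy=8,interpolation=cv2.INTER_NEAREST))
def pr(P): print(np.round(proj("wrist",P,k),1))
th=-.06
for xf in (.507,.511,.515):
    ax=lambda s:np.array([xf-s*np.cos(th),.1013-s*np.sin(th)+ (.511-xf)*0,.0875])
    print(xf); pr([ax(23)*0+ax(.023)+[0,0,.015], ax(.023)+[0,.015,0],ax(.0025)+[0,.028,0],ax(.0025)-[0,.028,0],ax(.005)+[0,0,.028],ax(0)-[0,0,.028]])
E
```

```text
0.507
[[376.1 263.4]
 [390.4 256.9]
 [403.1 276.7]
 [343.8 279.8]
 [377.  287.8]
 [370.3 270. ]]
0.511
[[376.2 267.6]
 [390.4 261. ]
 [403.1 280.6]
 [343.9 283.8]
 [377.1 292. ]
 [370.4 273.7]]
0.515
[[376.3 271.7]
 [390.5 265. ]
 [403.1 284.5]
 [344.1 287.6]
 [377.2 296.2]
 [370.5 277.3]]
```

View pics/e.png

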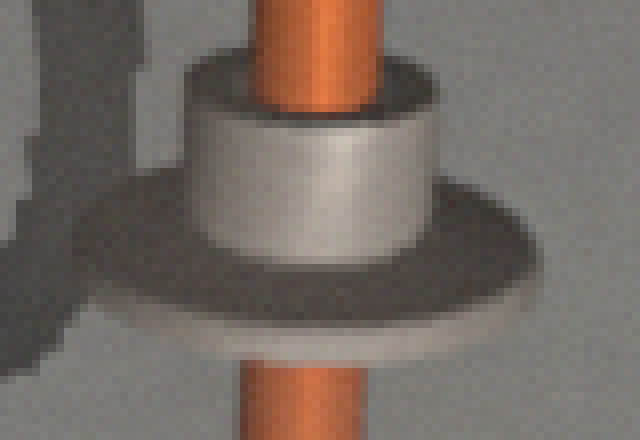

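{"api": "move_arm", "payload": {"steps": [{"fingers":85,"translation":[34,20,-10],"turn":0},{"fingers":85,"translation":[34,21,-50],"turn":0},{"fingers":85,"translation":[0,0,-55],"turn":0},{"fingers":85,"translation":[0,0,-50],"turn":0},{"fingers":85,"translation":[0,0,-15],"turn":0},{"fingers":85,"translation":[0,0,0],"turn":0}]}}

```text
t: 3.45
eef_pos: [0.4915, 0.1004, 0.1276]
tool_rot: [-0.0, 0.726, 0.687, -0.0]
contact_force: [0.7, -0.7, 0.6]
gripper_width: 0.996
```

```bash
python3 - <<'E'
from h import *
o=get_obs();print(o["t"],o["eef_pos"],o["contact_force"]);im=read_camera("wrist");cv2.imwrite("pics/f.png",im)
E
```

```text
3.45 [0.4915229  0.10035786 0.12756398] [ 0.7108547  -0.6590175   0.60027617]
```

View pics/f.png

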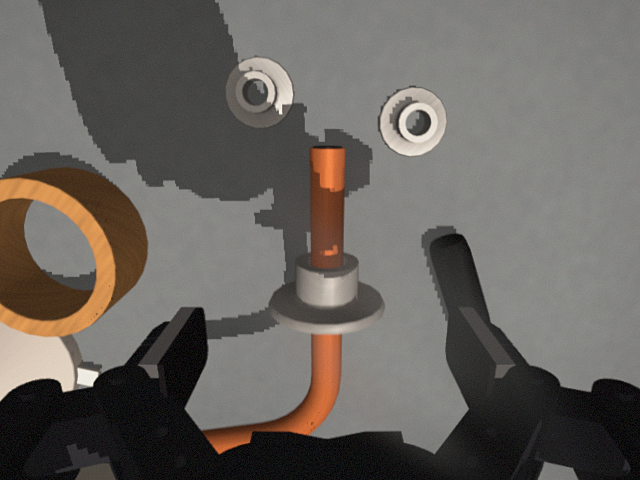

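{"api": "move_arm", "payload": {"steps": [{"fingers":85,"translation":[0,1,-30],"turn":0},{"fingers":85,"translation":[0,0,-25],"turn":0},{"fingers":85,"translation":[0,0,-4],"turn":0},{"fingers":85,"translation":[0,0,0],"turn":0}]}}

```text
t: 4.0
eef_pos: [0.4926, 0.1016, 0.07]
tool_rot: [0.0, 0.727, 0.687, 0.001]
contact_force: [-0.2, -0.2, 0.6]
gripper_width: 1.0
```

{"api": "move_arm", "payload": {"steps": [{"fingers":50,"translation":[0,0,0],"turn":0},{"fingers":40,"translation":[0,0,0],"turn":0},{"fingers":34,"translation":[0,0,0],"turn":0},{"fingers":30,"translation":[0,0,0],"turn":0},{"fingers":20,"translation":[0,0,0],"turn":0},{"fingers":20,"translation":[0,0,0],"turn":0}], "newtons": 50}}

```text
t: 4.75
eef_pos: [0.4917, 0.101, 0.069]
tool_rot: [0.0, 0.727, 0.687, 0.0]
contact_force: [-1.0, -2.1, 6.4]
gripper_width: 0.341
```

```bash
python3 - <<'E'
from h import *
o=get_obs();print(o["t"],o["eef_pos"],o["contact_force"],o["torque"],o["gripper_width"]*85.4);im=read_camera("wrist");cv2.imwrite("pics/g.png",im)
E
```

```text
4.75 [0.49171918 0.10102628 0.06897591] [-1.03494985 -2.05269036  6.44624988] [-0.59390025  0.20563488  0.01166683] 29.147662921935716
```

View pics/g.png

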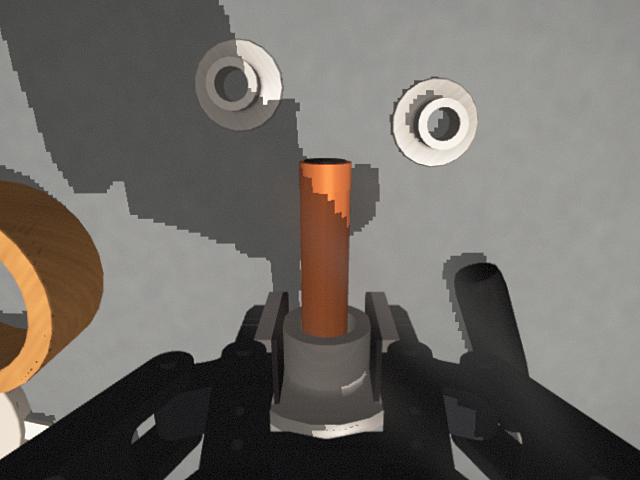

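{"api": "move_arm", "payload": {"steps": [{"fingers":20,"translation":[0,0,1],"turn":0},{"fingers":20,"translation":[0,0,0],"turn":0}]}}

```text
t: 5.05
eef_pos: [0.4915, 0.1018, 0.0695]
tool_rot: [-0.0, 0.726, 0.687, 0.0]
contact_force: [-0.7, -0.4, 1.4]
gripper_width: 0.337
```

{"api": "move_arm", "payload": {"steps": [{"fingers":20,"translation":[0,0,1],"turn":0},{"fingers":20,"translation":[0,0,0],"turn":0}]}}

```text
t: 5.3
eef_pos: [0.4913, 0.1014, 0.0704]
tool_rot: [-0.0, 0.726, 0.687, -0.0]
contact_force: [-0.3, -1.0, -0.8]
gripper_width: 0.336
```

{"api": "move_arm", "payload": {"steps": [{"fingers":20,"translation":[0,0,1],"turn":0},{"fingers":20,"translation":[0,0,0],"turn":0}]}}

```text
t: 5.55
eef_pos: [0.4915, 0.1013, 0.0715]
tool_rot: [0.0, 0.727, 0.687, 0.0]
contact_force: [-0.4, 0.4, -1.1]
gripper_width: 0.334
```

```bash
cat > plan.py <<'E'
from fit import *
import json
p=np.load("p.npy");q=path(p,.00025);S=np.arange(len(q))*0.0
S=np.r_[0,np.cumsum(np.hypot(*np.diff(q[:,:2],axis=0).T))]
A=.007
def pose(s,off=0):
    w=q[(S>=s-.0115)&(S<=s+.0115)]
    c=w[:,:2].mean(0); u=np.linalg.svd(w[:,:2]-c)[2][0]
    if u@[np.cos(w[:,2].mean()),np.sin(w[:,2].mean())]<0:u=-u
    n=np.array([-u[1],u[0]]); d=(w[:,:2]-c)@n; c=c+n*(d.max()+d.min())/2
    return (c-A*u), np.arctan2(u[1],u[0]), (d.max()-d.min())/2
def s_of(tcp): # nearest collar mid s
    ss=np.arange(.02,S[-1]-.02,.0005); P=np.array([pose(s)[0] for s in ss]); i=np.argmin(((P-tcp)**2).sum(1)); return ss[i]
def steps(s0,s1,n,start=None,shift=(0,0)):
    """start: (x,y,yaw) commanded"""
    out=[];cur=np.array(start,float)
    for s in np.linspace(s0,s1,n+1)[1:]:
        t,h,_=pose(s);t=t+np.array(shift)
        d=np.round((t-cur[:2])*1000,1);dt=round(h-cur[2],3)
        cur+= [d[0]/1000,d[1]/1000,dt]; out.append({"fingers":20,"translation":[float(d[0]),float(d[1]),0],"turn":dt})
    print(json.dumps(out)); print("end",s1,cur.round(4).tolist())
E
python3 - <<'E'
from plan import *
s=s_of(np.array([.4915,.1014]));print(s,[pose(x)[1].round(3) for x in (s,)],S[-1])
for x in np.arange(.07,.33,.01): t,h,e=pose(x);print(round(x,3),t.round(4),round(h,3),round(e*1000,2))
steps(s,s+.03,10,(.4915,.1014,-.06))
E
```

```text
0.07850000000000006 [np.float64(-0.06)] 0.39965329502568875
0.07 [0.4828 0.1022] -0.06 0.0
0.08 [0.4928 0.1016] -0.06 0.0
0.09 [0.5028 0.101 ] -0.06 0.0
0.1 [0.5128 0.1004] -0.06 0.0
0.11 [0.5228 0.0998] -0.06 0.0
0.12 [0.5328 0.0992] -0.062 0.07
0.13 [0.5427 0.0985] -0.144 0.64
0.14 [0.5526 0.0975] -0.364 0.8
0.15 [0.5621 0.0945] -0.614 0.8
0.16 [0.5705 0.0892] -0.865 0.8
0.17 [0.5773 0.082 ] -1.115 0.8
0.18 [0.5821 0.0733] -1.351 0.73
0.19 [0.5846 0.0636] -1.467 0.18
0.2 [0.5858 0.0537] -1.475 0.0
0.21 [0.5868 0.0437] -1.475 0.0
0.22 [0.5878 0.0337] -1.454 0.32
0.23 [0.5888 0.0238] -1.304 0.78
0.24 [0.5909 0.0141] -1.059 0.8
0.25 [0.5953 0.0052] -0.808 0.8
0.26 [ 0.6018 -0.0023] -0.558 0.8
0.27 [ 0.6099 -0.008 ] -0.308 0.8
0.28 [ 0.6193 -0.0114] -0.112 0.52
0.29 [ 0.6292 -0.0128] -0.06 0.01
0.3 [ 0.6391 -0.0134] -0.06 0.0
0.31 [ 0.6491 -0.014 ] -0.06 0.0
0.32 [ 0.6591 -0.0146] -0.06 0.0
[{"fingers": 20, "translation": [2.8, 0.1, 0], "turn": -0.0}, {"fingers": 20, "translation": [3.0, -0.2, 0], "turn": -0.0}, {"fingers": 20, "translation": [3.0, -0.1, 0], "turn": -0.0}, {"fingers": 20, "translation": [3.0, -0.2, 0], "turn": -0.0}, {"fingers": 20, "translation": [3.0, -0.2, 0], "turn": -0.0}, {"fingers": 20, "translation": [3.0, -0.2, 0], "turn": -0.0}, {"fingers": 20, "translation": [3.0, -0.2, 0], "turn": -0.0}, {"fingers": 20, "translation": [3.0, -0.1, 0], "turn": -0.0}, {"fingers": 20, "translation": [3.0, -0.2, 0], "turn": -0.0}, {"fingers": 20, "translation": [3.0, -0.2, 0], "turn": -0.0}]
end 0.10850000000000005 [0.5213, 0.0999, -0.06]
```

{"api": "move_arm", "payload": {"steps": [{"fingers":20,"translation":[3,0,0],"turn":0},{"fingers":20,"translation":[3,-0.2,0],"turn":0},{"fingers":20,"translation":[3,-0.2,0.2],"turn":0},{"fingers":20,"translation":[3,-0.2,0.2],"turn":0},{"fingers":20,"translation":[3,-0.2,0],"turn":0},{"fingers":20,"translation":[3,-0.2,0],"turn":0},{"fingers":20,"translation":[3,-0.1,0],"turn":0},{"fingers":20,"translation":[3,-0.2,0],"turn":0},{"fingers":20,"translation":[3,-0.2,0],"turn":0},{"fingers":20,"translation":[3,0,0],"turn":0}]}}

```text
t: 6.8
eef_pos: [0.5216, 0.0997, 0.0719]
tool_rot: [-0.0, 0.727, 0.687, -0.0]
contact_force: [-0.4, 0.8, -0.7]
gripper_width: 0.336
```

```bash
python3 - <<'E'
from h import *
o=get_obs();print(o["t"],o["eef_pos"],o["contact_force"],o["torque"],o["gripper_width"]*85.4);im=read_camera("wrist");cv2.imwrite("pics/i.png",im)
E
```

```text
6.8 [0.52163827 0.0997054  0.07187807] [-0.42310664  0.77338073 -0.66601005] [-0.0127979  -0.01037457 -0.01089199] 28.69788716577779
```

View pics/i.png

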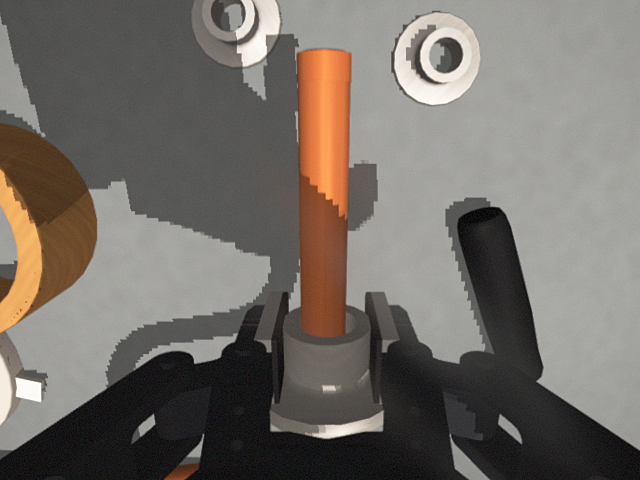

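```bash
python3 - <<'E'
from plan import *
steps(.1085,.1385,10,(.5215,.0999,-.06),(0,-.0007))
E
```

```text
[{"fingers": 20, "translation": [2.8, -0.9, 0], "turn": -0.0}, {"fingers": 20, "translation": [3.0, -0.2, 0], "turn": -0.0}, {"fingers": 20, "translation": [3.0, -0.2, 0], "turn": -0.0}, {"fingers": 20, "translation": [3.0, -0.2, 0], "turn": -0.003}, {"fingers": 20, "translation": [3.0, -0.2, 0], "turn": -0.011}, {"fingers": 20, "translation": [2.9, -0.2, 0], "turn": -0.024}, {"fingers": 20, "translation": [3.0, -0.2, 0], "turn": -0.038}, {"fingers": 20, "translation": [3.0, -0.1, 0], "turn": -0.053}, {"fingers": 20, "translation": [3.0, -0.3, 0], "turn": -0.064}, {"fingers": 20, "translation": [2.9, -0.3, 0], "turn": -0.073}]
end 0.1385 [0.5511, 0.0971, -0.326]
```

{"api": "move_arm", "payload": {"steps": [{"fingers":20,"translation":[2.8,-0.9,0],"turn":0},{"fingers":20,"translation":[3.0,-0.2,0],"turn":0},{"fingers":20,"translation":[3.0,-0.2,0],"turn":0},{"fingers":20,"translation":[3.0,-0.2,0],"turn":-0.003},{"fingers":20,"translation":[3.0,-0.2,0],"turn":-0.011},{"fingers":20,"translation":[2.9,-0.2,0],"turn":-0.024}]}}

```text
t: 7.6
eef_pos: [0.5393, 0.0978, 0.0719]
tool_rot: [-0.0, 0.74, 0.673, -0.0]
contact_force: [-0.6, 0.1, -1.2]
gripper_width: 0.334
```

{"api": "move_arm", "payload": {"steps": [{"fingers":20,"translation":[3.0,-0.2,0],"turn":-0.038},{"fingers":20,"translation":[3.0,-0.1,0],"turn":-0.053}]}}

```text
t: 7.85
eef_pos: [0.5453, 0.0975, 0.0719]
tool_rot: [-0.0, 0.77, 0.638, -0.0]
contact_force: [-0.3, -1.0, -0.9]
gripper_width: 0.34
```

{"api": "move_arm", "payload": {"steps": [{"fingers":20,"translation":[3.0,-0.3,0],"turn":-0.064},{"fingers":20,"translation":[2.9,-0.3,0],"turn":-0.073}]}}

```text
t: 8.1
eef_pos: [0.5509, 0.0968, 0.0718]
tool_rot: [-0.0, 0.812, 0.583, -0.0]
contact_force: [-1.2, 0.4, -1.2]
gripper_width: 0.336
```

```bash
cat > look.py <<'E'
from h import *
import sys
o=get_obs();q=o["tool_rot"];yaw=2*np.arctan2(q[2],q[1])-np.pi/2
print(o["t"],o["eef_pos"].round(4),"yaw",yaw.round(3),o["contact_force"].round(1),o["torque"].round(2),o["gripper_width"]*85.4)
if len(sys.argv)>1:
    im=read_camera("wrist");cv2.imwrite(f"pics/{sys.argv[1]}.png",cv2.resize(im[150:450,200:460],None,fx=2,fy=2))
E
python3 look.py j
python3 - <<'E'
from plan import *
steps(.1385,.1685,10,(.5511,.0971,-.326),(0,-.0007))
E
```

```text
8.1 [0.5509 0.0968 0.0718] yaw -0.326 [-1.2  0.4 -1.2] [-0.06  0.22  0.02] 28.653610691152725
[{"fingers": 20, "translation": [3.0, -0.6, 0], "turn": -0.075}, {"fingers": 20, "translation": [2.9, -0.8, 0], "turn": -0.075}, {"fingers": 20, "translation": [2.8, -1.0, 0], "turn": -0.076}, {"fingers": 20, "translation": [2.7, -1.1, 0], "turn": -0.075}, {"fingers": 20, "translation": [2.6, -1.4, 0], "turn": -0.075}, {"fingers": 20, "translation": [2.6, -1.6, 0], "turn": -0.075}, {"fingers": 20, "translation": [2.4, -1.8, 0], "turn": -0.075}, {"fingers": 20, "translation": [2.2, -2.0, 0], "turn": -0.075}, {"fingers": 20, "translation": [2.1, -2.1, 0], "turn": -0.075}, {"fingers": 20, "translation": [2.0, -2.2, 0], "turn": -0.076}]
end 0.1685 [0.5764, 0.0825, -1.078]
```

View pics/j.png

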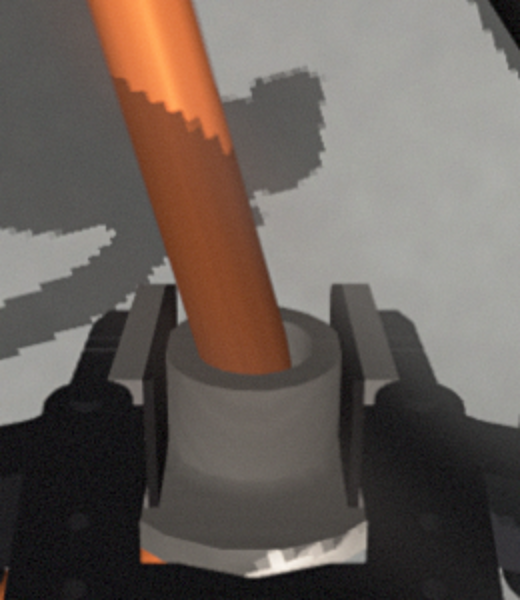

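{"api": "move_arm", "payload": {"steps": [{"fingers":20,"translation":[2.9,-1.0,0],"turn":-0.075},{"fingers":20,"translation":[2.8,-0.8,0],"turn":-0.075},{"fingers":20,"translation":[2.8,-1.0,0],"turn":-0.076}]}}

```text
t: 8.52
eef_pos: [0.5593, 0.0942, 0.0718]
tool_rot: [-0.0, 0.873, 0.488, -0.0]
contact_force: [-0.5, -0.6, -1.2]
gripper_width: 0.336
```

{"api": "move_arm", "payload": {"steps": [{"fingers":20,"translation":[2.7,-1.1,0],"turn":-0.075},{"fingers":20,"translation":[2.6,-1.4,0],"turn":-0.075}]}}

```text
t: 8.78
eef_pos: [0.5644, 0.0915, 0.0717]
tool_rot: [-0.0, 0.907, 0.422, -0.001]
contact_force: [-1.3, 0.1, -1.1]
gripper_width: 0.338
```

```bash
python3 look.py k
```

```text
8.775 [0.5644 0.0915 0.0717] yaw -0.7 [-1.3  0.1 -1.1] [-0.15  0.23  0.01] 28.828469134569556
```

View pics/k.png

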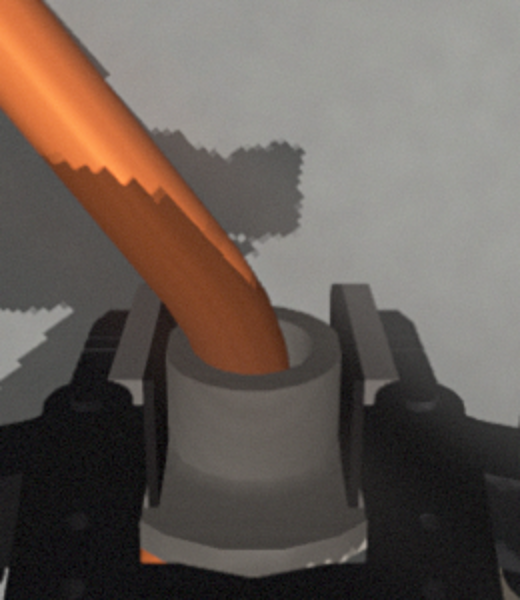

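```bash
python3 - <<'E'
from plan import *
steps(.1535,.1785,8,(.5649,.0918,-.702),(-.0003,-.0009))
E
```

```text
[{"fingers": 20, "translation": [2.7, -1.6, 0], "turn": -0.081}, {"fingers": 20, "translation": [2.4, -1.8, 0], "turn": -0.075}, {"fingers": 20, "translation": [2.4, -2.1, 0], "turn": -0.082}, {"fingers": 20, "translation": [2.1, -2.1, 0], "turn": -0.075}, {"fingers": 20, "translation": [2.0, -2.5, 0], "turn": -0.081}, {"fingers": 20, "translation": [1.7, -2.5, 0], "turn": -0.075}, {"fingers": 20, "translation": [1.7, -2.8, 0], "turn": -0.081}, {"fingers": 20, "translation": [1.3, -2.6, 0], "turn": -0.069}]
end 0.1785 [0.5812, 0.0738, -1.321]
```

{"api": "move_arm", "payload": {"steps": [{"fingers":20,"translation":[2.7,-1.6,0],"turn":-0.081},{"fingers":20,"translation":[2.4,-1.8,0],"turn":-0.075},{"fingers":20,"translation":[2.4,-2.1,0],"turn":-0.082}]}}

```text
t: 9.2
eef_pos: [0.5714, 0.0858, 0.0715]
tool_rot: [-0.0, 0.95, 0.311, -0.001]
contact_force: [-2.8, -1.2, -2.3]
gripper_width: 0.336
```

{"api": "move_arm", "payload": {"steps": [{"fingers":20,"translation":[2.1,-2.1,0],"turn":-0.075},{"fingers":20,"translation":[2.0,-2.5,0],"turn":-0.081}]}}

```text
t: 9.45
eef_pos: [0.5752, 0.0812, 0.0714]
tool_rot: [-0.0, 0.972, 0.237, -0.001]
contact_force: [-4.0, -0.0, -0.1]
gripper_width: 0.335
```

{"api": "move_arm", "payload": {"steps": [{"fingers":20,"translation":[1.7,-2.5,0],"turn":-0.075},{"fingers":20,"translation":[1.7,-2.8,0],"turn":-0.081},{"fingers":20,"translation":[1.3,-2.6,0],"turn":-0.069}]}}

```text
t: 9.82
eef_pos: [0.5795, 0.0736, 0.0713]
tool_rot: [-0.0, 0.992, 0.126, -0.002]
contact_force: [-4.0, 0.2, -0.6]
gripper_width: 0.342
```

```bash
python3 look.py l;python3 - <<'E'
from plan import *
steps(.1785,.2085,9,(.5812,.0738,-1.321),(-.0003,-.0009))
E
```

```text
9.825 [0.5795 0.0736 0.0713] yaw -1.318 [-4.   0.2 -0.6] [-0.03  0.78  0.05] 29.195097166984354
[{"fingers": 20, "translation": [1.2, -3.1, 0], "turn": -0.062}, {"fingers": 20, "translation": [1.0, -3.3, 0], "turn": -0.049}, {"fingers": 20, "translation": [0.7, -3.2, 0], "turn": -0.027}, {"fingers": 20, "translation": [0.5, -3.2, 0], "turn": -0.013}, {"fingers": 20, "translation": [0.4, -3.5, 0], "turn": -0.003}, {"fingers": 20, "translation": [0.4, -3.2, 0], "turn": -0.0}, {"fingers": 20, "translation": [0.3, -3.3, 0], "turn": -0.0}, {"fingers": 20, "translation": [0.3, -3.5, 0], "turn": -0.0}, {"fingers": 20, "translation": [0.3, -3.2, 0], "turn": -0.0}]
end 0.2085 [0.5863, 0.0443, -1.475]
```

View pics/l.png

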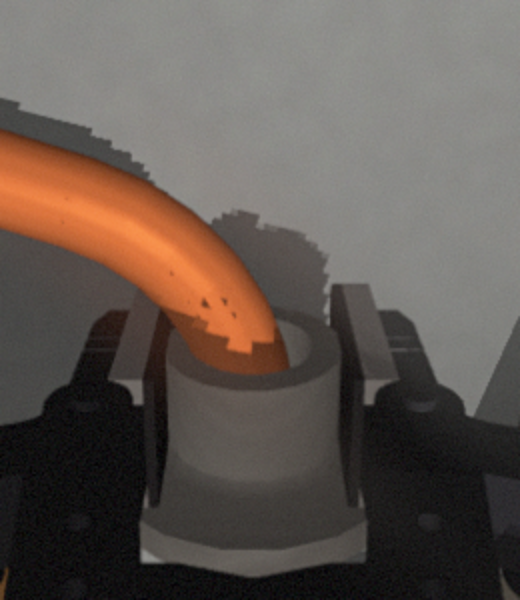

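{"api": "move_arm", "payload": {"steps": [{"fingers":20,"translation":[-1.0,0.3,0],"turn":0},{"fingers":20,"translation":[1.0,-3.0,0],"turn":-0.062},{"fingers":20,"translation":[0.9,-3.2,0],"turn":-0.049}]}}

```text
t: 10.25
eef_pos: [0.5817, 0.0682, 0.0718]
tool_rot: [-0.0, 0.997, 0.071, -0.0]
contact_force: [-2.4, -0.0, -1.7]
gripper_width: 0.341
```

{"api": "move_arm", "payload": {"steps": [{"fingers":20,"translation":[0.7,-3.2,0],"turn":-0.027},{"fingers":20,"translation":[0.5,-3.2,0],"turn":-0.013},{"fingers":20,"translation":[0,0,0],"turn":0}]}}

```text
t: 10.62
eef_pos: [0.5839, 0.0609, 0.0722]
tool_rot: [0.0, 0.999, 0.051, 0.001]
contact_force: [0.1, 0.9, -1.0]
gripper_width: 0.332
```

```bash
python3 look.py m
```

```text
10.625 [0.5839 0.0609 0.0722] yaw -1.468 [ 0.1  0.9 -1. ] [-0.02 -0.03  0.06] 28.372511542516904
```

View pics/m.png

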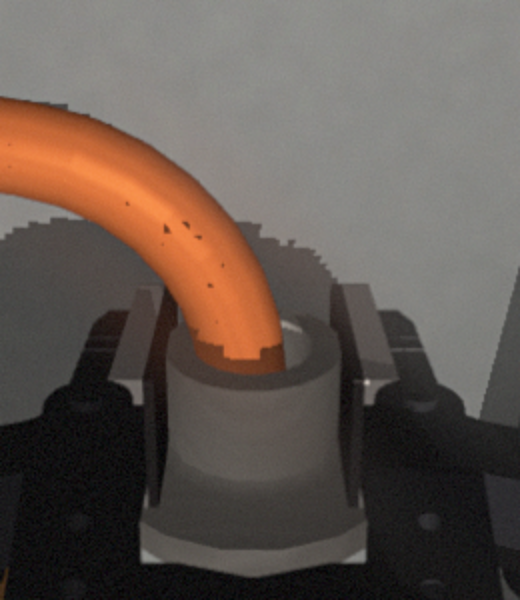

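{"api": "move_arm", "payload": {"steps": [{"fingers":20,"translation":[0.2,-3.3,0],"turn":-0.003},{"fingers":20,"translation":[0.3,-3.3,0],"turn":0},{"fingers":20,"translation":[0.3,-3.3,0],"turn":0},{"fingers":20,"translation":[0.3,-3.3,0],"turn":0},{"fingers":20,"translation":[0.3,-3.3,0],"turn":0}]}}

```text
t: 11.3
eef_pos: [0.5847, 0.0445, 0.0719]
tool_rot: [0.0, 0.999, 0.05, 0.0]
contact_force: [-0.2, 0.2, -0.6]
gripper_width: 0.339
```

```bash
python3 look.py n
```

```text
11.3 [0.5847 0.0445 0.0719] yaw -1.471 [-0.2  0.2 -0.6] [ 0.01 -0.01  0.02] 28.98259710017321
```

View pics/n.png

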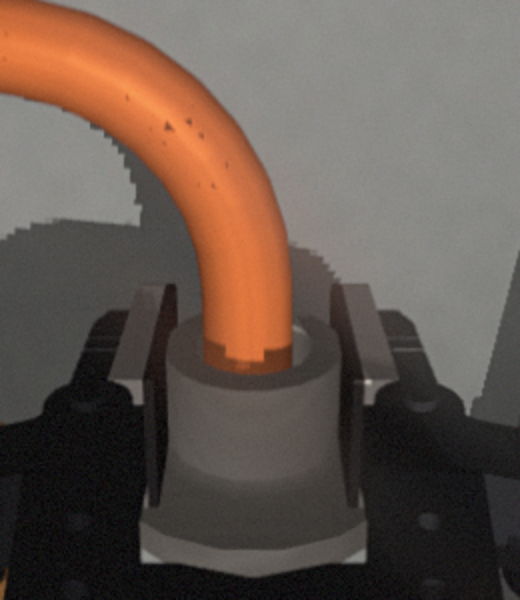

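```bash
python3 - <<'E'
from plan import *
steps(.2085,.2385,10,(.5847,.0450,-1.475),(-.0026,-.0))
E
```

```text
[{"fingers": 20, "translation": [-0.4, -2.8, 0], "turn": -0.0}, {"fingers": 20, "translation": [0.3, -3.0, 0], "turn": 0.001}, {"fingers": 20, "translation": [0.3, -3.0, 0], "turn": 0.006}, {"fingers": 20, "translation": [0.4, -3.0, 0], "turn": 0.017}, {"fingers": 20, "translation": [0.2, -2.9, 0], "turn": 0.031}, {"fingers": 20, "translation": [0.3, -3.0, 0], "turn": 0.046}, {"fingers": 20, "translation": [0.3, -3.0, 0], "turn": 0.059}, {"fingers": 20, "translation": [0.4, -2.9, 0], "turn": 0.069}, {"fingers": 20, "translation": [0.6, -3.0, 0], "turn": 0.075}, {"fingers": 20, "translation": [0.7, -2.8, 0], "turn": 0.075}]
end 0.2385 [0.5878, 0.0156, -1.096]
```

{"api": "move_arm", "payload": {"steps": [{"fingers":20,"translation":[-0.4,-2.8,0],"turn":0},{"fingers":20,"translation":[0.3,-3.0,0],"turn":0.001},{"fingers":20,"translation":[0.3,-3.0,0],"turn":0.006},{"fingers":20,"translation":[0.4,-3.0,0],"turn":0.017}]}}

```text
t: 11.85
eef_pos: [0.5853, 0.0328, 0.0719]
tool_rot: [0.0, 0.998, 0.062, 0.0]
contact_force: [-0.3, -1.2, -0.8]
gripper_width: 0.341
```

{"api": "move_arm", "payload": {"steps": [{"fingers":20,"translation":[0.2,-2.9,0],"turn":0.031},{"fingers":20,"translation":[0.3,-3.0,0],"turn":0.046}]}}

```text
t: 12.1
eef_pos: [0.5857, 0.0269, 0.0719]
tool_rot: [0.0, 0.995, 0.102, -0.0]
contact_force: [-0.3, 0.3, -1.3]
gripper_width: 0.339
```

```bash
python3 look.py o
```

```text
12.1 [0.5857 0.0269 0.0719] yaw -1.367 [-0.3  0.3 -1.3] [ 0.04  0.03 -0.05] 28.949714446340273
```

View pics/o.png

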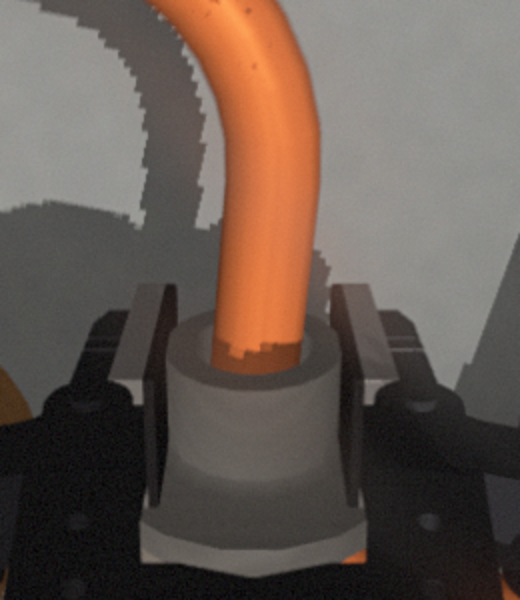

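{"api": "move_arm", "payload": {"steps": [{"fingers":20,"translation":[0.3,-3.0,0],"turn":0.059},{"fingers":20,"translation":[0.4,-2.9,0],"turn":0.069}]}}

```text
t: 12.4
eef_pos: [0.5864, 0.0211, 0.0719]
tool_rot: [-0.0, 0.986, 0.165, 0.0]
contact_force: [-0.8, 0.4, -1.7]
gripper_width: 0.335
```

{"api": "move_arm", "payload": {"steps": [{"fingers":20,"translation":[0.6,-3.0,0],"turn":0.075},{"fingers":20,"translation":[0.7,-2.8,0],"turn":0.075}]}}

```text
t: 12.65
eef_pos: [0.5877, 0.0153, 0.0719]
tool_rot: [-0.0, 0.971, 0.239, 0.0]
contact_force: [-1.0, -0.2, -1.2]
gripper_width: 0.337
```

```bash
python3 look.py q; python3 - <<'E'
from plan import *
steps(.2385,.2635,8,(.5878,.0156,-1.096),(-.0026,-.0))
E
```

```text
12.65 [0.5877 0.0153 0.0719] yaw -1.089 [-1.  -0.2 -1.2] [0.01 0.   0.02] 28.742546276728515
[{"fingers": 20, "translation": [1.0, -2.9, 0], "turn": 0.075}, {"fingers": 20, "translation": [1.3, -2.9, 0], "turn": 0.081}, {"fingers": 20, "translation": [1.4, -2.7, 0], "turn": 0.075}, {"fingers": 20, "translation": [1.8, -2.7, 0], "turn": 0.082}, {"fingers": 20, "translation": [1.8, -2.4, 0], "turn": 0.075}, {"fingers": 20, "translation": [2.1, -2.4, 0], "turn": 0.081}, {"fingers": 20, "translation": [2.2, -2.0, 0], "turn": 0.075}, {"fingers": 20, "translation": [2.5, -2.1, 0], "turn": 0.082}]
end 0.2635 [0.6019, -0.0045, -0.47]
```

View pics/q.png

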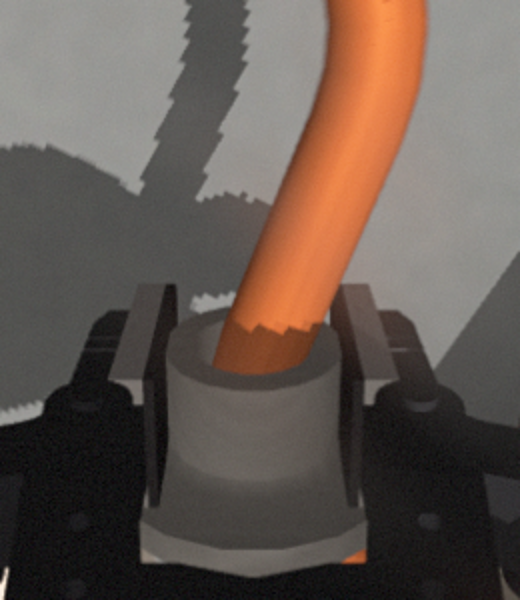

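{"api": "move_arm", "payload": {"steps": [{"fingers":20,"translation":[1.3,-2.7,0],"turn":0.075},{"fingers":20,"translation":[1.4,-2.8,0],"turn":0.081}]}}

```text
t: 12.95
eef_pos: [0.5905, 0.0099, 0.0719]
tool_rot: [-0.0, 0.95, 0.313, -0.0]
contact_force: [0.2, -0.9, -1.0]
gripper_width: 0.339
```

{"api": "move_arm", "payload": {"steps": [{"fingers":20,"translation":[1.4,-2.6,0],"turn":0.075},{"fingers":20,"translation":[1.8,-2.7,0],"turn":0.082}]}}

```text
t: 13.2
eef_pos: [0.5936, 0.0046, 0.0719]
tool_rot: [-0.0, 0.922, 0.386, -0.0]
contact_force: [0.4, 0.9, -0.9]
gripper_width: 0.341
```

```bash
python3 look.py r
```

```text
13.2 [0.5936 0.0046 0.0719] yaw -0.777 [ 0.4  0.9 -0.9] [ 0.05 -0.02 -0.02] 29.096818557587902
```

View pics/r.png

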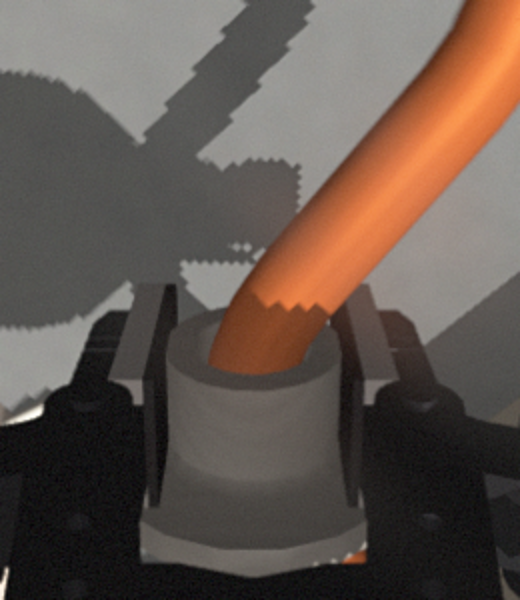

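{"api": "move_arm", "payload": {"steps": [{"fingers":20,"translation":[1.8,-2.4,0],"turn":0.075},{"fingers":20,"translation":[2.1,-2.4,0],"turn":0.081}]}}

```text
t: 13.5
eef_pos: [0.5975, -0.0002, 0.0718]
tool_rot: [-0.0, 0.89, 0.457, -0.0]
contact_force: [0.3, 0.2, -1.2]
gripper_width: 0.337
```

{"api": "move_arm", "payload": {"steps": [{"fingers":20,"translation":[2.2,-2.0,0],"turn":0.075},{"fingers":20,"translation":[2.5,-2.1,0],"turn":0.082}]}}

```text
t: 13.75
eef_pos: [0.6022, -0.0043, 0.0718]
tool_rot: [-0.0, 0.851, 0.525, -0.0]
contact_force: [-0.6, -0.3, -1.5]
gripper_width: 0.336
```

```bash
python3 look.py s; python3 - <<'E'
from plan import *
steps(.2635,.2935,10,(.6022,-.0041,-.47),(-.0023,.0004))
E
```

```text
13.75 [ 0.6022 -0.0043  0.0718] yaw -0.465 [-0.6 -0.3 -1.5] [0.06 0.02 0.02] 28.72221884804491
[{"fingers": 20, "translation": [2.4, -1.7, 0], "turn": 0.075}, {"fingers": 20, "translation": [2.6, -1.5, 0], "turn": 0.075}, {"fingers": 20, "translation": [2.7, -1.3, 0], "turn": 0.072}, {"fingers": 20, "translation": [2.8, -1.2, 0], "turn": 0.064}, {"fingers": 20, "translation": [2.8, -0.8, 0], "turn": 0.051}, {"fingers": 20, "translation": [2.9, -0.7, 0], "turn": 0.037}, {"fingers": 20, "translation": [3.0, -0.5, 0], "turn": 0.023}, {"fingers": 20, "translation": [3.0, -0.4, 0], "turn": 0.01}, {"fingers": 20, "translation": [3.0, -0.3, 0], "turn": 0.003}, {"fingers": 20, "translation": [3.0, -0.1, 0], "turn": -0.0}]
end 0.2935 [0.6304, -0.0126, -0.06]
```

View pics/s.png

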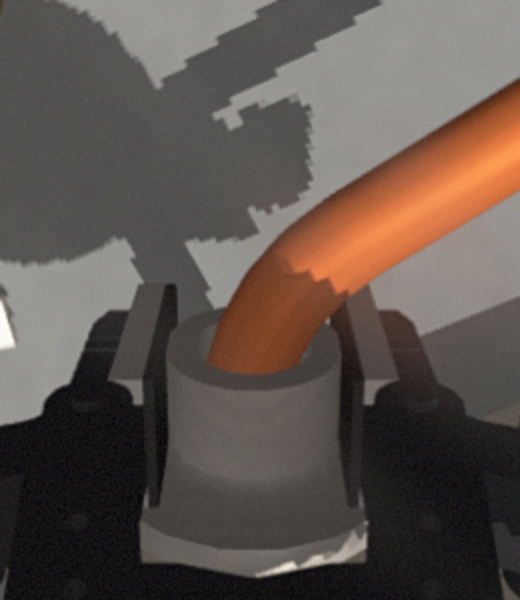

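{"api": "move_arm", "payload": {"steps": [{"fingers":20,"translation":[2.4,-1.7,0],"turn":0.075},{"fingers":20,"translation":[2.6,-1.5,0],"turn":0.075},{"fingers":20,"translation":[2.7,-1.3,0],"turn":0.072}]}}

```text
t: 14.18
eef_pos: [0.6099, -0.0087, 0.0718]
tool_rot: [-0.0, 0.788, 0.616, -0.0]
contact_force: [0.3, 0.4, -0.7]
gripper_width: 0.337
```

{"api": "move_arm", "payload": {"steps": [{"fingers":20,"translation":[2.8,-1.2,0],"turn":0.064},{"fingers":20,"translation":[2.8,-0.8,0],"turn":0.051},{"fingers":20,"translation":[2.9,-0.7,0],"turn":0.037}]}}

```text
t: 14.55
eef_pos: [0.6184, -0.0115, 0.0718]
tool_rot: [-0.0, 0.739, 0.674, -0.0]
contact_force: [-0.3, -0.2, -1.9]
gripper_width: 0.336
```

```bash
python3 look.py t
```

```text
14.55 [ 0.6184 -0.0115  0.0718] yaw -0.093 [-0.3 -0.2 -1.9] [-0.04  0.04  0.01] 28.678061446048712
```

View pics/t.png

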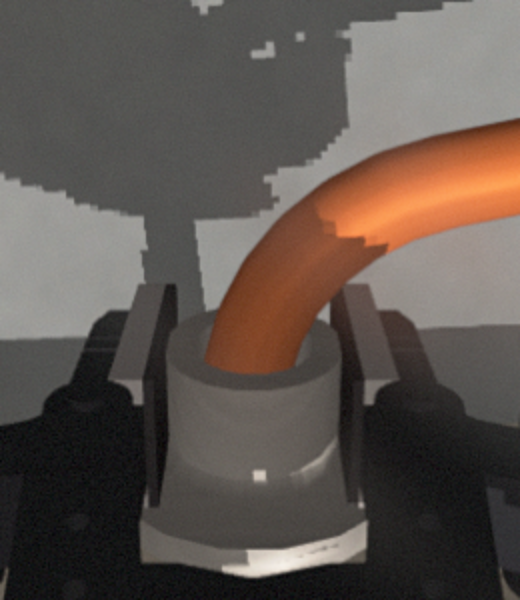

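{"api": "move_arm", "payload": {"steps": [{"fingers":20,"translation":[3.0,-0.8,0],"turn":0.023},{"fingers":20,"translation":[3.0,-0.5,0],"turn":0.01},{"fingers":20,"translation":[3.0,-0.4,0],"turn":0.003},{"fingers":20,"translation":[3.0,-0.2,0],"turn":0},{"fingers":20,"translation":[3.0,-0.2,0],"turn":0}]}}

```text
t: 15.22
eef_pos: [0.6336, -0.0136, 0.0719]
tool_rot: [-0.0, 0.727, 0.687, -0.0]
contact_force: [0.3, 0.0, -0.9]
gripper_width: 0.335
```

```bash
python3 look.py u
```

```text
15.225 [ 0.6336 -0.0136  0.0719] yaw -0.056 [ 0.3  0.  -0.9] [ 0.01  0.02 -0.01] 28.596740676825114
```

View pics/u.png

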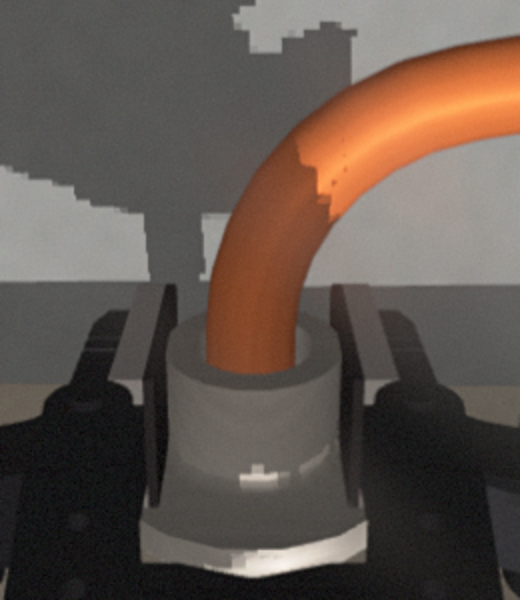

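{"api": "move_arm", "payload": {"steps": [{"fingers":20,"translation":[3.0,-0.5,0],"turn":0},{"fingers":20,"translation":[3.0,-0.4,0],"turn":0},{"fingers":20,"translation":[3.0,-0.2,0],"turn":0},{"fingers":20,"translation":[3.0,-0.2,0],"turn":0},{"fingers":20,"translation":[3.0,-0.2,0],"turn":0}]}}

```text
t: 15.9
eef_pos: [0.6486, -0.0151, 0.0719]
tool_rot: [-0.0, 0.727, 0.687, -0.0]
contact_force: [-0.1, 0.4, -0.9]
gripper_width: 0.335
```

```bash
python3 look.py v; python3 - <<'E'
from h import *
im=read_camera("scene");cv2.imwrite("pics/v_scene.png",cv2.resize(im[220:420,160:460],None,fx=2.6,fy=2.6))
E
```

```text
15.9 [ 0.6486 -0.0151  0.0719] yaw -0.056 [-0.1  0.4 -0.9] [-0.01 -0.01  0.03] 28.632773778390927
```

View pics/v.png

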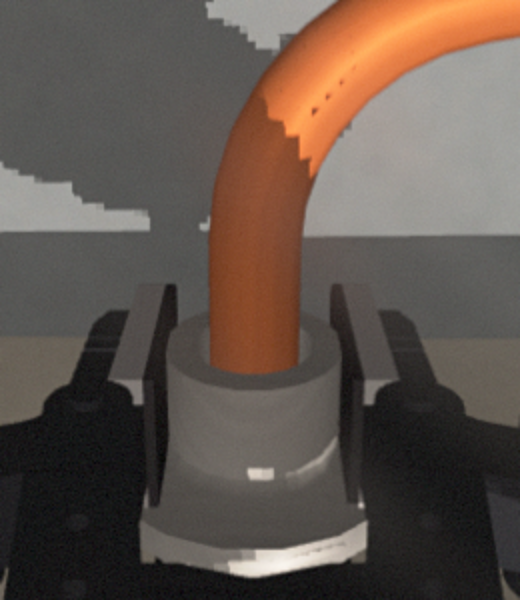

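View pics/v_scene.png

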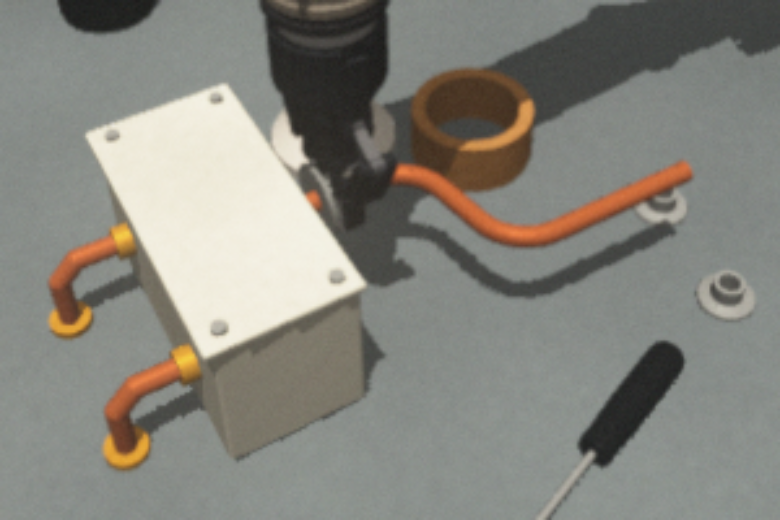

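{"api": "move_arm", "payload": {"steps": [{"fingers":20,"translation":[2.0,-0.1,0],"turn":0},{"fingers":20,"translation":[2.0,-0.1,0],"turn":0},{"fingers":20,"translation":[1.0,0,0],"turn":0}]}}

```text
t: 16.38
eef_pos: [0.6536, -0.0153, 0.0719]
tool_rot: [0.0, 0.727, 0.687, 0.0]
contact_force: [-0.4, 0.3, -1.6]
gripper_width: 0.336
```

{"api": "move_arm", "payload": {"steps": [{"fingers":20,"translation":[1.0,-0.1,0],"turn":0},{"fingers":20,"translation":[1.0,0,0],"turn":0}]}}

```text
t: 16.62
eef_pos: [0.6555, -0.0154, 0.0719]
tool_rot: [-0.0, 0.727, 0.687, 0.0]
contact_force: [-0.3, 0.0, -0.9]
gripper_width: 0.335
```

{"api": "move_arm", "payload": {"steps": [{"fingers":20,"translation":[1.0,-0.1,0],"turn":0},{"fingers":20,"translation":[1.0,0,0],"turn":0}]}}

```text
t: 16.88
eef_pos: [0.6575, -0.0155, 0.0719]
tool_rot: [-0.0, 0.727, 0.687, 0.0]
contact_force: [0.2, -0.8, -1.0]
gripper_width: 0.339
```

{"api": "move_arm", "payload": {"steps": [{"fingers":20,"translation":[1.0,-0.1,0],"turn":0},{"fingers":20,"translation":[1.0,0,0],"turn":0}]}}

```text
t: 17.12
eef_pos: [0.6595, -0.0156, 0.0719]
tool_rot: [0.0, 0.727, 0.687, 0.0]
contact_force: [-0.8, -0.7, -1.6]
gripper_width: 0.342
```

{"api": "move_arm", "payload": {"steps": [{"fingers":20,"translation":[1.0,-0.1,0],"turn":0},{"fingers":20,"translation":[1.0,0,0],"turn":0}]}}

```text
t: 17.38
eef_pos: [0.6615, -0.0157, 0.0719]
tool_rot: [-0.0, 0.727, 0.687, -0.0]
contact_force: [-1.3, 0.0, -0.9]
gripper_width: 0.34
```

{"api": "move_arm", "payload": {"steps": [{"fingers":20,"translation":[1.0,-0.1,0],"turn":0},{"fingers":20,"translation":[1.0,0,0],"turn":0}]}}

```text
t: 17.62
eef_pos: [0.6616, -0.0157, 0.0714]
tool_rot: [-0.002, 0.727, 0.687, -0.001]
contact_force: [-6.9, 0.9, 2.4]
gripper_width: 0.336
```

{"api": "move_arm", "payload": {"steps": [{"fingers":20,"translation":[1.0,-0.1,0],"turn":0},{"fingers":20,"translation":[1.0,0,0],"turn":0}]}}

```text
t: 17.88
eef_pos: [0.6632, -0.0158, 0.0713]
tool_rot: [-0.002, 0.727, 0.687, -0.002]
contact_force: [-6.9, 0.1, 1.8]
gripper_width: 0.342
```

{"api": "move_arm", "payload": {"steps": [{"fingers":20,"translation":[1.0,-0.1,0],"turn":0}]}}

```text
t: 18.0
eef_pos: [0.6642, -0.0159, 0.0713]
tool_rot: [-0.002, 0.727, 0.687, -0.002]
contact_force: [-7.1, 0.7, 2.7]
gripper_width: 0.337
```

{"api": "move_arm", "payload": {"steps": [{"fingers":20,"translation":[1.0,0,0],"turn":0},{"fingers":20,"translation":[1.0,-0.1,0],"turn":0}]}}

```text
t: 18.25
eef_pos: [0.6662, -0.016, 0.0713]
tool_rot: [-0.002, 0.727, 0.687, -0.002]
contact_force: [-7.8, 1.3, 2.8]
gripper_width: 0.333
```

{"api": "move_arm", "payload": {"steps": [{"fingers":20,"translation":[1.0,0,0],"turn":0}]}}

```text
t: 18.38
eef_pos: [0.6672, -0.016, 0.0713]
tool_rot: [-0.002, 0.727, 0.687, -0.002]
contact_force: [-6.8, -0.1, 2.7]
gripper_width: 0.336
```

{"api": "move_arm", "payload": {"steps": [{"fingers":20,"translation":[1.0,0,0],"turn":0}]}}

```text
t: 18.5
eef_pos: [0.668, -0.0161, 0.0713]
tool_rot: [-0.002, 0.727, 0.687, -0.002]
contact_force: [-9.9, 0.8, 3.9]
gripper_width: 0.34
```

{"api": "move_arm", "payload": {"steps": [{"fingers":20,"translation":[1.0,-0.1,0],"turn":0}]}}

```text
t: 18.62
eef_pos: [0.668, -0.0161, 0.0711]
tool_rot: [-0.003, 0.727, 0.687, -0.002]
contact_force: [-11.2, 2.2, 6.3]
gripper_width: 0.334
```

{"api": "move_arm", "payload": {"steps": [{"fingers":20,"translation":[0,0,0.8],"turn":0},{"fingers":20,"translation":[0,0,0],"turn":0}]}}

```text
t: 18.88
eef_pos: [0.668, -0.0161, 0.0711]
tool_rot: [-0.003, 0.727, 0.687, -0.002]
contact_force: [-8.2, 0.7, -0.9]
gripper_width: 0.329
```

```bash
python3 look.py w
```

```text
18.875 [ 0.668  -0.0161  0.0711] yaw -0.056 [-8.2  0.7 -0.9] [ 0.12  1.61 -0.06] 28.137336227362443
```

View pics/w.png

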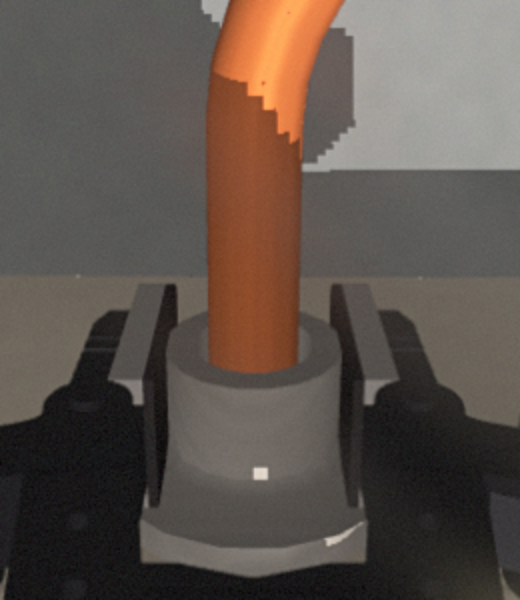

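{"api": "move_arm", "payload": {"steps": [{"fingers":20,"translation":[1.0,-0.1,0],"turn":0}]}}

```text
t: 19.05
eef_pos: [0.668, -0.0161, 0.0711]
tool_rot: [-0.004, 0.727, 0.687, -0.003]
contact_force: [-13.9, 1.6, 3.8]
gripper_width: 0.339
```

{"api": "move_arm", "payload": {"steps": [{"fingers":20,"translation":[1.0,0,0.3],"turn":0}]}}

```text
t: 19.18
eef_pos: [0.668, -0.0161, 0.0711]
tool_rot: [-0.004, 0.727, 0.687, -0.004]
contact_force: [-15.2, 0.6, 3.9]
gripper_width: 0.339
```

{"api": "move_arm", "payload": {"steps": [{"fingers":20,"translation":[1.0,0,0.3],"turn":0},{"fingers":20,"translation":[0,0,0],"turn":0}]}}

```text
t: 19.42
eef_pos: [0.6679, -0.0161, 0.0711]
tool_rot: [-0.005, 0.727, 0.687, -0.005]
contact_force: [-17.0, 0.6, 3.3]
gripper_width: 0.335
```

{"api": "move_arm", "payload": {"steps": [{"fingers":20,"translation":[-1.5,0,-0.8],"turn":0},{"fingers":20,"translation":[-1.0,0,-0.5],"turn":0},{"fingers":20,"translation":[0,0,0],"turn":0}]}}

```text
t: 19.8
eef_pos: [0.668, -0.016, 0.0709]
tool_rot: [-0.003, 0.727, 0.687, -0.003]
contact_force: [-11.8, 1.0, 3.4]
gripper_width: 0.339
```

{"api": "move_arm", "payload": {"steps": [{"fingers":32,"translation":[0,0,0],"turn":0},{"fingers":36,"translation":[0,0,0],"turn":0},{"fingers":45,"translation":[0,0,0],"turn":0},{"fingers":60,"translation":[0,0,0],"turn":0},{"fingers":70,"translation":[0,0,0],"turn":0},{"fingers":70,"translation":[0,0,0],"turn":0}]}}

```text
t: 20.55
eef_pos: [0.6711, -0.0158, 0.0716]
tool_rot: [-0.001, 0.727, 0.687, -0.0]
contact_force: [-4.6, 2.4, -0.8]
gripper_width: 0.821
```

```bash
python3 look.py x
```

```text
20.55 [ 0.6711 -0.0158  0.0716] yaw -0.056 [-4.6  2.4 -0.8] [ 0.39  0.86 -0.15] 70.11734126741722
```

View pics/x.png

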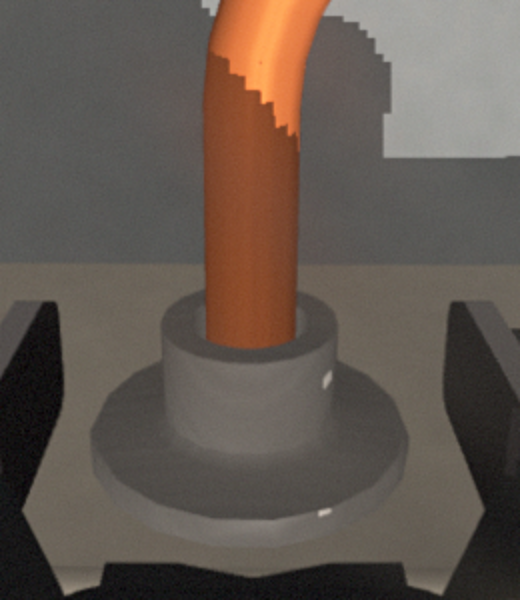

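{"api": "move_arm", "payload": {"steps": [{"fingers":70,"translation":[-3,0.2,0],"turn":0},{"fingers":75,"translation":[-4,0.2,0],"turn":0},{"fingers":80,"translation":[-4,0.2,0],"turn":0},{"fingers":85,"translation":[-6,0,0],"turn":0},{"fingers":85,"translation":[0,0,0],"turn":0}]}}

```text
t: 21.22
eef_pos: [0.6545, -0.0158, 0.0721]
tool_rot: [-0.0, 0.727, 0.687, -0.0]
contact_force: [0.7, 0.0, 0.0]
gripper_width: 0.991
```

```bash
python3 look.py y
```

```text
21.225 [ 0.6545 -0.0158  0.0721] yaw -0.056 [0.7 0.  0. ] [-0.01 -0.06 -0.01] 84.64077138537968
```

View pics/y.png

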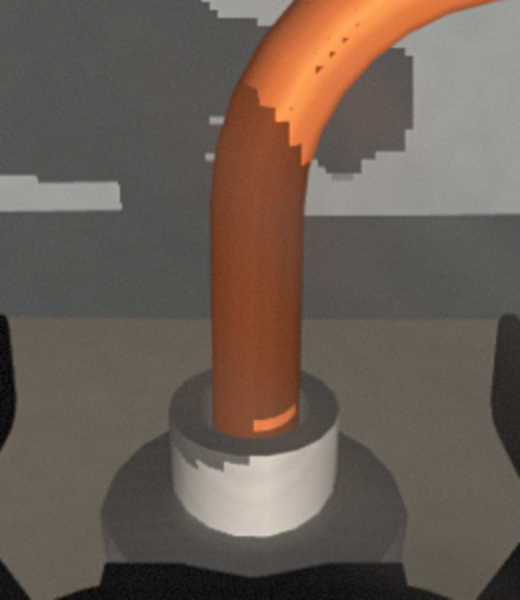

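{"api": "move_arm", "payload": {"steps": [{"fingers":85,"translation":[0,0,20],"turn":0},{"fingers":85,"translation":[0,0,40],"turn":0},{"fingers":85,"translation":[-10,0,50],"turn":0},{"fingers":85,"translation":[-40,0,40],"turn":0},{"fingers":85,"translation":[-50,0,10],"turn":0},{"fingers":85,"translation":[-10,0,0],"turn":0},{"fingers":85,"translation":[0,0,0],"turn":0}]}}

```text
t: 22.15
eef_pos: [0.5453, -0.0155, 0.233]
tool_rot: [0.0, 0.726, 0.687, 0.001]
contact_force: [0.2, 0.3, -0.1]
gripper_width: 0.992
```

```bash
python3 look.py; python3 - <<'E'
from h import *
import pickle
o=get_obs();k=calibration("wrist");im=read_camera("wrist");cv2.imwrite("pics/z.png",im);pickle.dump((o,k,im),open("z.pkl","wb"))
s=read_camera("scene");cv2.imwrite("pics/z_s.png",cv2.resize(s[220:420,160:460],None,fx=2.6,fy=2.6))
t=read_camera("top");cv2.imwrite("pics/z_t.png",cv2.resize(t[120:330,160:370],None,fx=2.8,fy=2.8))
E
```

```text
22.15 [ 0.5453 -0.0155  0.233 ] yaw -0.056 [ 0.2  0.3 -0.1] [ 0.01 -0.    0.  ] 84.7170572017765
```

View pics/z.png

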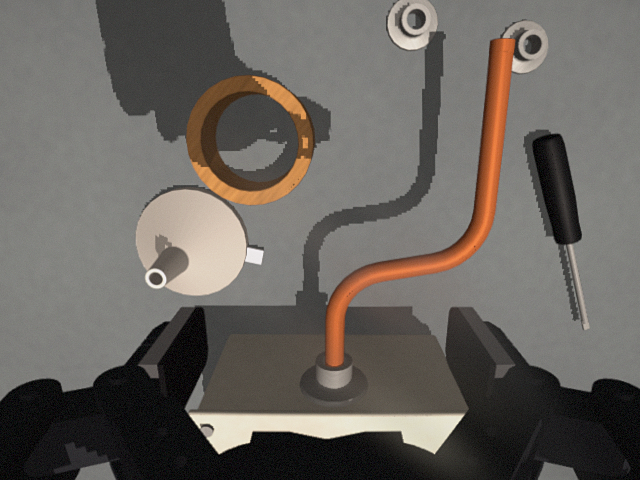

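View pics/z_s.png

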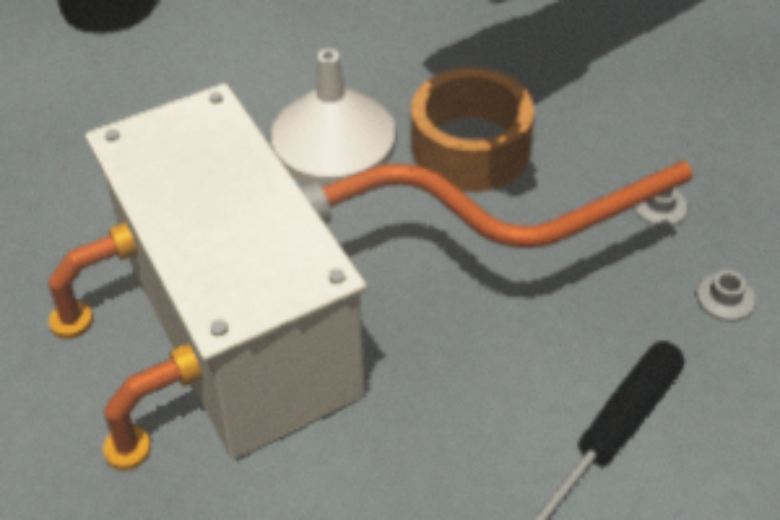

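View pics/z_t.png

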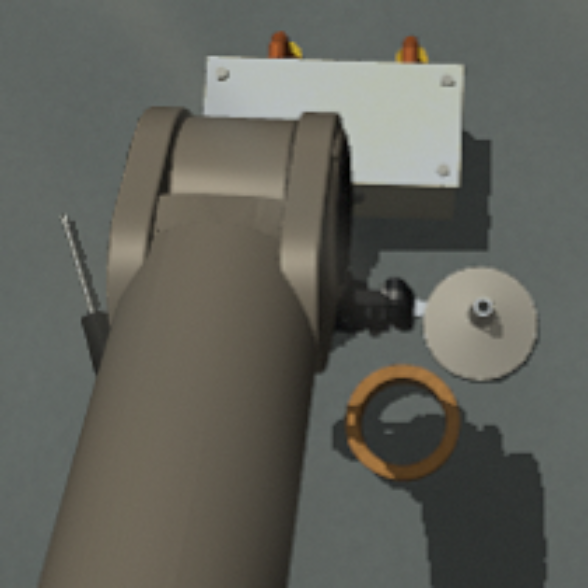

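```bash
python3 - <<'E'
import cv2,pickle
o,k,im=pickle.load(open("z.pkl","rb"));cv2.imwrite("pics/z1.png",cv2.resize(im[340:415,285:385],None,fx=7,fy=7,interpolation=cv2.INTER_CUBIC))
E
```

```text
(no output)
```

View pics/z1.png

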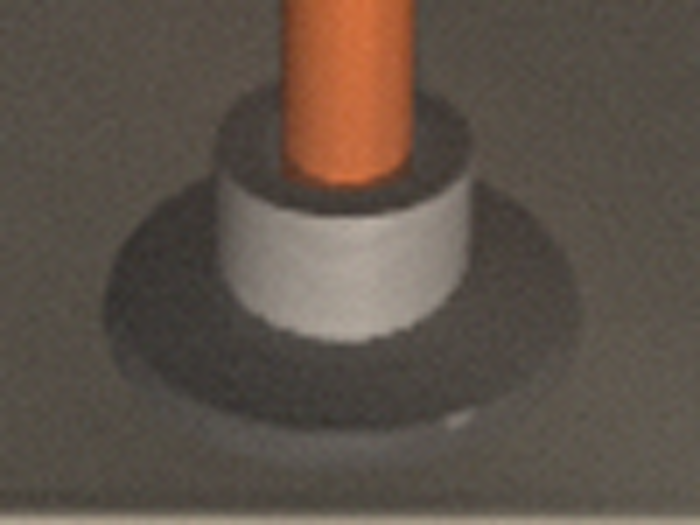

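```bash
python3 -c "
from station import *
print(hand_in())"
```

```text
the job is handed in; nothing more can be done
None
```

The collar is on the white box with its disc against the face, and I let go and handed the job in after about 22 s of the 72 s allowed.

- **Choice of collar:** I took the one already threaded on the tube. The two smaller look-alikes lying on the shelf were left alone.
- **Slide:** I fitted the tube's centre-line from the wrist picture and steered by how the tube sat in the bore. The collar bound once, with a side force of about 4 N at the end of the first bend. I eased it by 1 mm and it ran free.
- **Press home:** The disc met the sealing bush and pushed it in about 6.5 mm at roughly 7 N. It then stopped dead, and did not move further at 17 N, the highest push reading. All force readings stayed well under 40 N.
- **Release:** As the fingers opened, the tool sprang forward about 3 mm. It read about 4.6 N, probably a finger against the disc or box, and went to zero when I backed off.

**Last checks:** The arm is clear of everything with near-zero force. The close picture shows the disc lying against the face, though a gap under about 0.5 mm would not show at that scale. The tape, funnel and screwdriver look unmoved; I did not check the lamp specifically, but the arm never went near it.

**Disagreement:** My tube fit was up to about 2.5 mm off on the middle leg, and I corrected for it by picture and by feel.

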